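# Refit the scale's knob and check-weigh the brass plugs

## Robot

A 6-joint arm with a two-finger parallel gripper is mounted at the origin on the work surface. World frame = base frame: x ahead of the robot, y to its left, z up, the work surface at z = 0. Lengths are in mm, angles in rad, forces in N, time in s.
With the tool pointing down it reaches from about 300 to 1000 mm from the base axis. Payload 5.1 kg.
Tool frame: the origin (TCP) lies at the centre of the arm's flange, where the gripper is bolted on; the fingertips stand 190 mm ahead of it and the grasp point (between the pads) lies 171 mm ahead of it (manip.grip_depth is the distance from the TCP to the grasp point, in mm); z points along the fingers, y is the line along which they close (so a half turn about z gives the same grasp; the last joint's range is limited). The gripper opens to 95 mm and grips with 3 to 60 N. Pads are 20 mm wide; open, the fingers measure 119 mm over their backs; the gripper's body (75 mm by 180 mm) begins 59 mm behind the grasp point.
Start: joints at [1.073, 0.124, 1.65, -0, 1.367, -0.083], TCP at [261.974, 594.858, 404.756] pointing down, gripper open.
Joint ranges: [-2.61, 2.61], [-1.02, 2.33], [0.03, 2.71], [-1.35, 4.49], [0.32, 2.68], [-2.91, 2.91]. Speed limits (rad/s): [2.57, 2.57, 3.14, 3.14, 3.14, 3.14].

## Interface

Orientations are given as a unit quaternion [w, x, y, z].
In Python, from station import manip, viewer, ticket gives the robot as it stands.
- The arm moves only by the tool send_rows, never from a script. Its argument "series" is a list of rows, each a list of 3 entries, a list of its own where there are three numbers: the turn, a rotation vector about the tool's x, y, z normalised to -1 to 1, where 1 is 5 degrees, then the shift along the tool's x, y, z normalised to -1 to 1, where 1 is 2 cm, then the gripper's target within -1 to 1 (shut at 1, half-way at 0, fully open at -1). A call has 1 to 20 rows; each row shifts and turns the commanded pose from where the row before left it, along the tool's axes as they then stand; what a row does not reach is not made up. A row lasts 1/12 s, in which the tool goes at most 41.7 mm and 7.16 degrees, less where a joint would pass 70% of its speed; a pose out of reach is approached as far as the arm can. A call with a number of a shift or a turn outside -1 to 1 is refused whole. A call with a gripper value outside its range is refused whole. The fingers move at their own pace and stop on an object; "newtons" is the grip in N (left out, the last holds). Time passes only in rows, so rows that do not move let the fingers close. It gives the time, the measured TCP pose, the force, the opening and the grip force at its end, in the units of the state.
- manip.state(): the state, without advancing time (a new reading comes with each control period).
- viewer.read_camera(name): name is "scene" or "top"; returns the picture (420x560x3 uint8, red, green, blue); there is no depth.
- viewer.camera_model(name): a dict with "mtx" (3x3 intrinsics, pixels), "R" (3x3) and "t" (3): a world point X has camera coordinates R X + t. Camera axes: x right, y down, z forward; pixel columns grow to the right and rows downward; lengths in mm; the calibration is good to about 2 mm. A picture is of the moment at which its call begins. camera_model takes no time and is no camera call.
- ticket.hand_in(): hands the job in; it is judged then, once.
The state is a dict: "t": time; "q": joint angles; "dq": joint speeds; "tau": joint torques, N m; "eef_pos": TCP position; "tool_rot": TCP orientation; "wrist_force": force on the tool from outside, world axes, zero at the start; "wrist_torque": the same for the moment, N m; "opening": opening from 0.0 (shut) to 1.0 (fully open); "gripper_force": force on a finger pad.
Only numpy, scipy, OpenCV 4.12 (cv2) and the standard library are available. Lean on these libraries where they do the work, as an engineer would, in place of code of your own. Each camera call takes 0.05 s, during which the arm holds its last target. There are 200 camera calls.

## Task

The parts scale has lost its knob: line the knob's flat bore up with the scale's D-shaft, push it on until it snaps fully home, and turn it until its white pointer is at the raised white tick on the housing. Then weigh the brass plugs standing on the bench in turn, largest first and smallest last: set each upright in the middle of the pan, let go and give the pan about a second to settle, then stand it fully down in the pocket of its own size in the wooden tray before the next is weighed. Finish with the pan empty and the other things on the bench left where they are.

Things in the scene. Friction and masses are not known exactly. Their poses are not given: they have to be found in the camera images.
- knob_mid (a point): loose black knob on its open underside, 48 mm high: skirt 52 mm across, 22 mm high, on it a grip bar 46 mm (x) by 14 mm (y) by 26 mm high. Point on the axis, half-way up (bar from 2 mm below to 24 mm above it). z up; +x towards the bar's end with the white pointer. Bore underneath 18 mm across, 18.5 mm deep, its flat 4.3 mm from the axis on the +x side. 50 g.
- shaft_top (a point): top centre of the scale's bare upright D-shaft, 16 mm across, flat 3.5 mm off axis, 17 mm long above a black boss, with two sprung side pawls. x out of the flat, z up. Knob's x goes along this x (within 7 deg); it slides down freely at first, needs a push of 8 to 20 N over the pawls, snaps, and is home with its underside on the boss, knob_mid then 7 mm above this point.
- selector (a joint): turn of the D-shaft, rad, counter-clockwise from above; stiff (0.08 N m), stays where left, range -0.3 to 1.4. At 0 the flat (and the fitted knob's white pointer) points at the raised white tick on the housing, towards the scale's front; it starts at 0.5 to 1.1. The knob has about 0.2 rad of play on the shaft: go by the pointer.
- scale: grey parts scale, fixed; housing 160 mm (x) by 260 mm (y) by 45 mm high. Origin under its centre on the bench. The D-shaft stands at local (0, +75) mm, the white tick 36 to 54 mm from the shaft axis on the scale's -x side, the pan's centre at local (0, -50) mm.
- pan_top (a point): centre of the upper face of the scale's round steel pan, 130 mm across, about 69 mm above the bench; sprung, it sinks 4 to 13 mm under a plug (400 N per m), with a stop at 17 mm. z up.
- plug_a_mid (a point): largest brass square-head pipe plug, standing head up: round body 56 mm across and 26 mm high, on it a square head 24 mm wide (flats facing its x and y) and 22 mm high, 48 mm in all, 450 g give or take a fifth. This point is half-way up, 24 mm above its foot. Absent in some starts.
- plug_b_mid (a point): second largest brass square-head pipe plug, standing head up: round body 50 mm across and 25 mm high, on it a square head 21 mm wide (flats facing its x and y) and 22 mm high, 47 mm in all, 360 g give or take a fifth. This point is half-way up, 23.5 mm above its foot. Absent in some starts.
- plug_c_mid (a point): third largest brass square-head pipe plug, standing head up: round body 44 mm across and 24 mm high, on it a square head 18 mm wide (flats facing its x and y) and 22 mm high, 46 mm in all, 280 g give or take a fifth. This point is half-way up, 23 mm above its foot. Absent in some starts.
- plug_d_mid (a point): smallest brass square-head pipe plug, standing head up: round body 38 mm across and 23 mm high, on it a square head 15 mm wide (flats facing its x and y) and 22 mm high, 45 mm in all, 200 g give or take a fifth. This point is half-way up, 22.5 mm above its foot. Absent in some starts.
- tray_hole0 (a point): centre of the mouth of the pocket for the largest plug, at the upper face of the fixed wooden tray (90 mm wide in x, 240 mm long in y, 26 mm high; its four round pockets lie in a row along y, from the largest near the -y end to the smallest near the +y end): 59 mm across, 14 mm deep. Axes are the tray's.
- tray_hole1 (a point): centre of the mouth of the pocket for the second largest plug, at the upper face of the fixed wooden tray (90 mm wide in x, 240 mm long in y, 26 mm high; its four round pockets lie in a row along y, from the largest near the -y end to the smallest near the +y end): 53 mm across, 14 mm deep. Axes are the tray's.
- tray_hole2 (a point): centre of the mouth of the pocket for the third largest plug, at the upper face of the fixed wooden tray (90 mm wide in x, 240 mm long in y, 26 mm high; its four round pockets lie in a row along y, from the largest near the -y end to the smallest near the +y end): 47 mm across, 14 mm deep. Axes are the tray's.
- tray_hole3 (a point): centre of the mouth of the pocket for the smallest plug, at the upper face of the fixed wooden tray (90 mm wide in x, 240 mm long in y, 26 mm high; its four round pockets lie in a row along y, from the largest near the -y end to the smallest near the +y end): 41 mm across, 14 mm deep. Axes are the tray's.
- plug_a: the largest plug's body; origin at the centre of its foot.
- plug_b: the second largest plug's body; origin at the centre of its foot.
- plug_c: the third largest plug's body; origin at the centre of its foot.
- plug_d: the smallest plug's body; origin at the centre of its foot.
- elbow: small brass pipe elbow; a bystander, to be left where it is.
- tape_roll: white roll of thread tape, 68 mm across, lying flat; a bystander, to be left where it is.
- coupling: plain steel pipe coupling, 40 mm across, 45 mm tall, standing; a bystander, to be left where it is.
- carton: cardboard carton 90 x 70 x 55 mm; a bystander, to be left where it is.
- paste_can: can of jointing paste, 68 mm across, 85 mm tall; a bystander, to be left where it is.
- wrench: steel wrench lying flat; a bystander, to be left where it is.
- ball_valve: brass ball valve with a flat steel handle; a bystander, to be left where it is.
Mind the look-alikes: they are no part of the job. Leave any blue or turquoise look-alike of the part that bears knob_mid alone. Leave any purple or turquoise look-alike of the plug_a alone.

How it is judged (in metres and radians):
On the way, in this order (a step that is already met when the one before it is completed fails the run):
1. the knob has snapped fully home on the D-shaft (horizontal distance between knob_mid and shaft_top below 0.003 m and z of knob_mid in the frame of shaft_top below 0.0085 m and angle between knob_mid's own z axis and vertical below 0.08 rad and angle between the x axis of knob_mid and the x axis of shaft_top, either way round below 0.3 rad), for 0.2 s.
2. the knob is turned until its pointer is at the white tick (all of step 1 and angle between the x axis of knob_mid and the x axis of scale, either way round below 0.2 rad and value of joint selector below 0.4 rad), for 0.2 s.
3. the largest plug stands released and still, in the middle of the pan (horizontal distance between plug_a_mid and pan_top below 0.015 m and z of plug_a_mid in the frame of pan_top between 0.02 and 0.028 m and angle between plug_a_mid's own z axis and vertical below 0.08 rad and contact force between the fingers and plug_a below 0.1 N and linear speed of plug_a below 0.02 m/s), for 0.5 s.
4. the largest plug stands seated in its own pocket, released (horizontal distance between plug_a_mid and tray_hole0 below 0.006 m and z of plug_a_mid in the frame of tray_hole0 below 0.013 m and angle between plug_a_mid's own z axis and vertical below 0.08 rad and contact force between the fingers and plug_a below 0.1 N and linear speed of plug_a below 0.02 m/s), for 0.2 s.
5. the second largest plug stands released and still, in the middle of the pan (horizontal distance between plug_b_mid and pan_top below 0.015 m and z of plug_b_mid in the frame of pan_top between 0.0195 and 0.0275 m and angle between plug_b_mid's own z axis and vertical below 0.08 rad and contact force between the fingers and plug_b below 0.1 N and linear speed of plug_b below 0.02 m/s), for 0.5 s.
6. the second largest plug stands seated in its own pocket, released (horizontal distance between plug_b_mid and tray_hole1 below 0.006 m and z of plug_b_mid in the frame of tray_hole1 below 0.0125 m and angle between plug_b_mid's own z axis and vertical below 0.08 rad and contact force between the fingers and plug_b below 0.1 N and linear speed of plug_b below 0.02 m/s), for 0.2 s.
7. the third largest plug stands released and still, in the middle of the pan (horizontal distance between plug_c_mid and pan_top below 0.015 m and z of plug_c_mid in the frame of pan_top between 0.019 and 0.027 m and angle between plug_c_mid's own z axis and vertical below 0.08 rad and contact force between the fingers and plug_c below 0.1 N and linear speed of plug_c below 0.02 m/s), for 0.5 s.
8. the third largest plug stands seated in its own pocket, released (horizontal distance between plug_c_mid and tray_hole2 below 0.006 m and z of plug_c_mid in the frame of tray_hole2 below 0.012 m and angle between plug_c_mid's own z axis and vertical below 0.08 rad and contact force between the fingers and plug_c below 0.1 N and linear speed of plug_c below 0.02 m/s), for 0.2 s.
9. the smallest plug stands released and still, in the middle of the pan (horizontal distance between plug_d_mid and pan_top below 0.015 m and z of plug_d_mid in the frame of pan_top between 0.0185 and 0.0265 m and angle between plug_d_mid's own z axis and vertical below 0.08 rad and contact force between the fingers and plug_d below 0.1 N and linear speed of plug_d below 0.02 m/s), for 0.5 s.
10. the smallest plug stands seated in its own pocket, released (horizontal distance between plug_d_mid and tray_hole3 below 0.006 m and z of plug_d_mid in the frame of tray_hole3 below 0.0115 m and angle between plug_d_mid's own z axis and vertical below 0.08 rad and contact force between the fingers and plug_d below 0.1 N and linear speed of plug_d below 0.02 m/s), for 0.2 s.
At the end, for the whole second after the job is handed in: The knob is fully home on the D-shaft (underside within 1.5 mm of the boss, axis within 3 mm, upright) and its pointer within 0.2 rad of the tick; every plug that was present stands upright, released and at rest in its own pocket (within 6 mm of its centre and 3 mm of its floor); the pan is empty (all of step 2 and all of step 4 and all of step 6 and all of step 8 and all of step 10 and horizontal distance between each of plug_a_mid, plug_b_mid, plug_c_mid, plug_d_mid and pan_top above 0.08 m and contact force between the fingers and scale below 0.1 N); the robot touches nothing.
It fails at once if a bystander is pushed more than 40 mm from its place (distance of any of elbow, tape_roll, coupling, carton, paste_can, wrench, ball_valve from where it was at the start of the episode above 0.04 m).
Of plug_a, plug_b, plug_c, plug_d only 3 to 4 are there at a start; the rules pass over those that are not, and their reading is None.
At some moment in a run one of knob, plug_a, plug_b, plug_c, plug_d may be knocked a few centimetres aside while the robot is not near it.
Once in a run the grip may slacken for a moment while it holds something.
It also fails if it takes over 210 s, if anything falls off the work surface, if the arm or the gripper's body presses on something with over 40 N, if the wrist force passes 120 N, or if a joint passes its speed limit or range.

## Working session

There is one attempt and no reset: what is moved stays moved. The work goes in short steps, Python scripts to look and compute and a tool call to move; the robot and the scene stay as the last step left them, time stands still between calls to the robot, and variables do not carry over. Pictures are saved under pics/ and viewed, at most 14 in all, crops included, and the job is handed in when it is done.

Besides the shell and the picture viewer there is one more tool, called after "Emit:" in YAML: its name, and indented under it one key for each argument. send_rows: Moves the arm, as the interface text tells. Scaled input: -1 to 1 covers 2 cm each way for a shift and 5 degrees each way for a turn. Its arguments: {"type":"object","properties":{"series":{"type":"array","items":{"type":"array"}},"newtons":{"type":"number"}},"required":["series"]}

```bash
mkdir -p pics; ls; python3 - <<'E'
from station import manip, viewer
import cv2
for n in("scene","top"):
    im=viewer.read_camera(n); cv2.imwrite(f"pics/{n}0.png",cv2.resize(im[:,:,::-1],(800,600),interpolation=cv2.INTER_CUBIC)); cv2.imwrite(f"{n}0_raw.png",im[:,:,::-1])
    m=viewer.camera_model(n); print(n,m["mtx"],m["R"],m["t"],-m["R"].T@m["t"])
print(manip.state())
E
```

```text
pics
scene [[404.81391382   0.         286.98320746]
 [  0.         404.81391382 205.46792811]
 [  0.           0.           1.        ]] [[ 0.13904835  0.99023747 -0.00976235]
 [ 0.66261282 -0.10036068 -0.74220751]
 [-0.73594144  0.09673407 -0.67009903]] [ -48.24702357 -322.80675046 1478.05903784] [1308.36946276 -127.59976362  750.38532903]
top [[451.37234443   0.         274.58068335]
 [  0.         451.37234443 204.65705967]
 [  0.           0.           1.        ]] [[-0.00245734 -0.99996399  0.00812248]
 [-0.98969513  0.00126904 -0.14318499]
 [ 0.14316952 -0.00839063 -0.98966261]] [  -9.84610304  571.51448818 1178.52061926] [ 3.96872674e+02 -6.82491552e-01  1.24825006e+03]
{'t': 0.1, 'q': array([ 1.07337003e+00,  1.24449123e-01,  1.65152647e+00,  3.42755221e-06,
        1.36748496e+00, -8.25928189e-02]), 'dq': array([ 0.00058441, -0.00266713, -0.00297066,  0.00072229,  0.0007461 ,
        0.00064453]), 'tau': array([ 3.56859555e-04, -4.18879259e+01, -3.61096215e+01,  7.77069689e-02,
        4.61249147e-02, -4.86971862e-05]), 'eef_pos': array([261.89139278, 594.66612308, 403.61013851]), 'tool_rot': array([-2.68680727e-04,  2.05932948e-01,  9.78565659e-01, -8.94466134e-04]), 'wrist_force': array([-0.19590925, -0.46945734, -0.2943302 ]), 'wrist_torque': array([ 0.01955618,  0.05413648, -0.01982453]), 'gripper_force': 0.0, 'opening': 0.9993943988651608}
```

View pics/scene0.png

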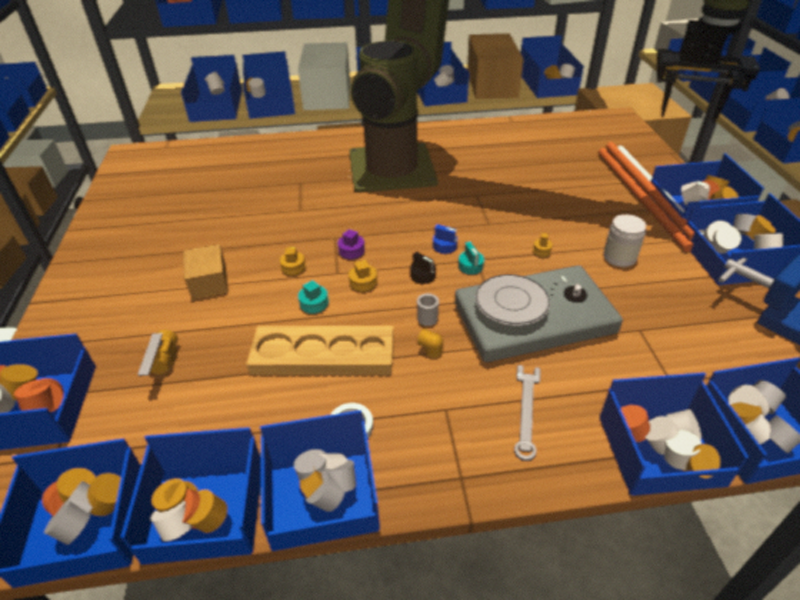

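View pics/top0.png

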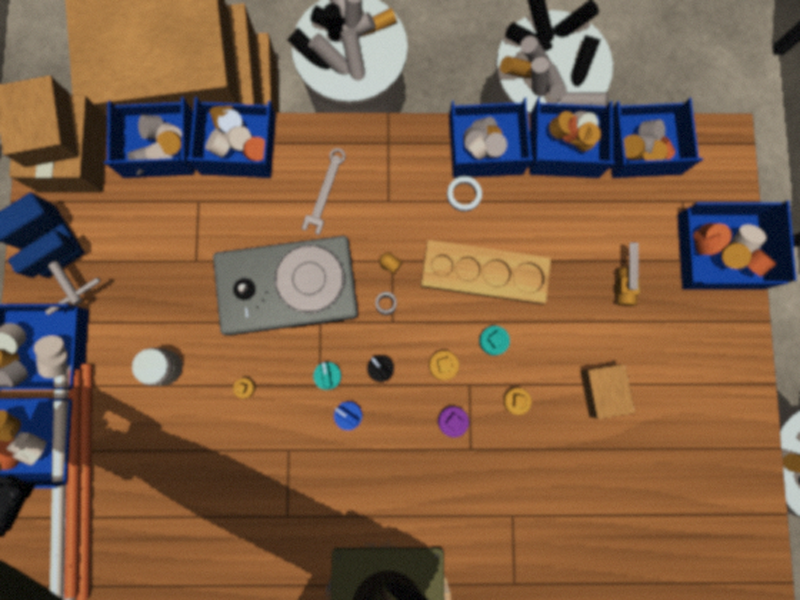

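The scene shows three brass plugs at top (444,365), (517,401), (243,388). The black knob is at (380,368), the scale's shaft at (245,288), and the tray at (487,271). I'll zoom in on these.

```bash
python3 - <<'E'
import cv2, numpy as np
a=cv2.imread("top0_raw.png"); b=cv2.imread("scene0_raw.png")
c=cv2.resize(a[160:310,145:395],None,fx=3.2,fy=3.2,interpolation=cv2.INTER_CUBIC); cv2.imwrite("pics/t1.png",c)
def cr(im,x,y,w=40,h=30,f=6): return cv2.resize(im[y-h//2:y+h//2,x-w//2:x+w//2],None,fx=f,fy=f,interpolation=cv2.INTER_CUBIC)
t=[cr(a,311,256),cr(a,362,281),cr(a,170,271),cr(a,266,258),cr(a,171,203),cr(a,341,190,w=100,h=75,f=2.4),
   cr(b,254,192),cr(b,205,184),cr(b,380,172),cr(b,296,188),cr(b,403,206),cr(b,225,245,w=100,h=75,f=2.4)]
rows=[np.hstack([cv2.resize(i,(240,180)) for i in t[k:k+3]]) for k in (0,3,6,9)]
g=np.vstack([np.hstack(rows[:2]),np.hstack(rows[2:])]); g=cv2.resize(g,(800,200)) if 0 else g
g=np.vstack([np.hstack([cv2.resize(i,(266,150)) if 0 else cv2.resize(i,(200,150)) for i in t[k:k+4]]) for k in (0,4,8)])
cv2.imwrite("pics/t2.png",g); print(g.shape)
E
```

```text
(450, 800, 3)
```

View pics/t1.png

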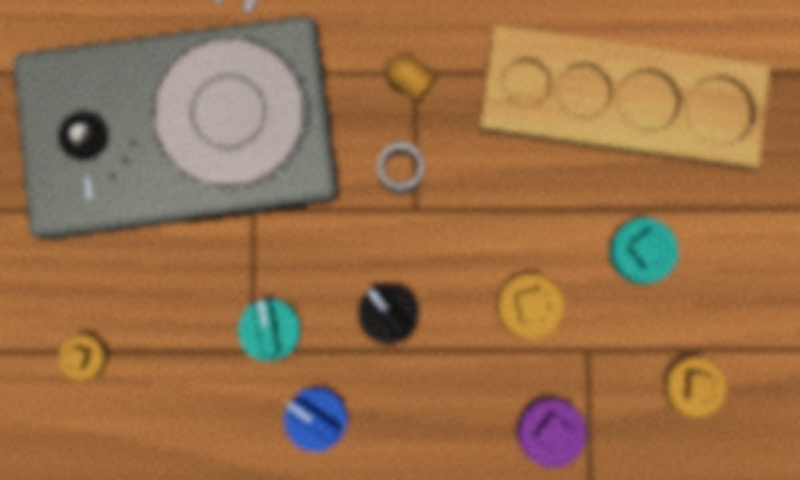

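View pics/t2.png

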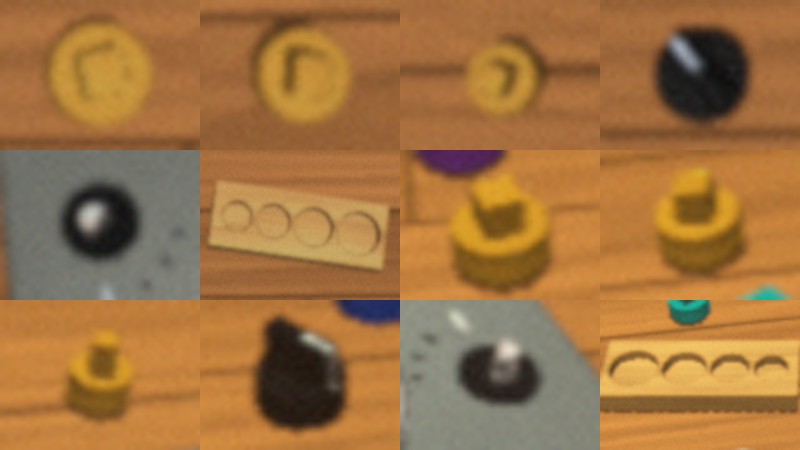

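The top crop gives body widths that point to plugs a (531,306), b (697,386) and d (82,356), with c absent. The flat faces lower right, and the knob pointer faces up-left. Next I'll fit projected models to both images.

```bash
cat > lib.py <<'E'
import numpy as np, cv2
from scipy.optimize import minimize
S=6
def proj(m,P):
    c=np.asarray(P,float)@m["R"].T+m["t"]; p=c@m["mtx"].T; return p[:,:2]/p[:,2:]
def ray(m,uv,z):
    d=m["R"].T@np.linalg.solve(m["mtx"],[*uv,1]); o=-m["R"].T@m["t"]; return o+d*(z-o[2])/d[2]
def cyl(r,z0,z1,cx=0,cy=0):
    a=np.linspace(0,2*np.pi,48,endpoint=False); c=np.c_[cx+r*np.cos(a),cy+r*np.sin(a)]
    return np.vstack([np.c_[c,0*a+z0],np.c_[c,0*a+z1]])
def box(lx,ly,z0,z1): return np.array([[x,y,z] for x in(-lx/2,lx/2) for y in(-ly/2,ly/2) for z in(z0,z1)],float)
def place(P,x,y,yaw,z=0):
    c,s=np.cos(yaw),np.sin(yaw); return np.c_[P[:,0]*c-P[:,1]*s+x,P[:,0]*s+P[:,1]*c+y,P[:,2]+z]
def render(m,parts,pose,win):
    x0,y0,x1,y1=win; M=np.zeros(((y1-y0)*S,(x1-x0)*S),np.uint8)
    for P in parts:
        h=cv2.convexHull(proj(m,place(P,*pose)).astype(np.float32))[:,0]
        cv2.fillConvexPoly(M,np.round(((h+.5-[x0,y0])*S-.5)*16).astype(np.int32),255,shift=4)
    M=cv2.resize(M,(x1-x0,y1-y0),interpolation=cv2.INTER_AREA)/255.
    return cv2.GaussianBlur(M,(0,0),0.9)
def fit(cams,parts,pose0,yaw=False,pad=9,iters=3):
    """cams: list of (img,model); least-squares fit of the silhouette; returns pose, rms"""
    pose=np.array(pose0,float)
    for it in range(iters):
        D=[]
        for im,m in cams:
            uv=np.vstack([proj(m,place(P,*pose)) for P in parts]); a=np.floor(uv.min(0)-pad).astype(int); b=np.ceil(uv.max(0)+pad).astype(int)
            w=(max(a[0],0),max(a[1],0),min(b[0],560),min(b[1],420)); M=render(m,parts,pose,w)
            I=im[w[1]:w[3],w[0]:w[2]].astype(float); X=np.dstack([I,cv2.cvtColor(I.astype(np.uint8),cv2.COLOR_BGR2HSV)[...,0].astype(float)])
            i,o=X[M>.9],X[M<.05]; v=np.linalg.solve(np.cov(i.T)+np.cov(o.T)+np.eye(4),i.mean(0)-o.mean(0))
            s=X@v; s=np.clip((s-np.median(o@v))/(np.median(i@v)-np.median(o@v)),-.3,1.3); D.append((m,w,s))
        n=4 if yaw else 2
        def cost(q):
            p=[q[0],q[1],(q[2]/50 if yaw else pose[2]),*pose[3:]]
            return np.mean([np.mean((render(m,parts,p,w)-s)**2) for m,w,s in D])
        q0=[pose[0],pose[1]]+([pose[2]*50] if yaw else [])
        r=minimize(cost,q0,method="Nelder-Mead",options=dict(initial_simplex=np.vstack([q0]+[np.add(q0,d) for d in 4*np.eye(len(q0))]),xatol=.05,fatol=1e-7))
        pose[:2]=r.x[:2]
        if yaw: pose[2]=r.x[2]/50
    return pose,r.fun**.5
PL=dict(a=(56,26,24,48),b=(50,25,21,47),c=(44,24,18,46),d=(38,23,15,45))
def plug(k): d,h,w,H=PL[k]; return [cyl(d/2,0,h),box(w,w,h,H)]
KNOB=[cyl(26,0,22),box(46,14,22,48)]
SCALE=[box(160,260,0,45),cyl(65,55,69,0,-50)]
TRAY=[box(90,240,0,26)]
E
python3 - <<'E'
from lib import *
from station import viewer
m={n:viewer.camera_model(n) for n in("top","scene")}; I={n:cv2.imread(n+"0_raw.png") for n in m}
C=[(I[n],m[n]) for n in m]
f=lambda u,v,z=20: ray(m["top"],(145+u/3.2,160+v/3.2),z)[:2]
for n,uv in (("1",(531,306)),("2",(697,386)),("3",(82,356))):
  for k in "abcd":
    print(n,k,*[np.round(np.r_[fit(c,plug(k),[*f(*uv),0])],4)[[0,1,3]] if 0 else [np.round(x,3).tolist() if np.ndim(x) else round(x,4) for x in fit(c,plug(k),[*f(*uv),0.])] for c in (C,C[:1],C[1:])])
for nm,P,uv,y in (("knob",KNOB,(388,313),.8),("scale",SCALE,(176,127),.13),("tray",TRAY,(626,95),-.13)):
  for c in (C,C[:1],C[1:]): print(nm,fit(c,P,[*f(*uv),y],True))
E
```

```text
1 a [[436.643, -107.778, 0.0], np.float64(0.1354)] [[435.873, -108.227, 0.0], np.float64(0.0668)] [[438.266, -107.302, 0.0], np.float64(0.1742)]
1 b [[436.885, -107.943, 0.0], np.float64(0.166)] [[435.987, -108.344, 0.0], np.float64(0.1126)] [[439.117, -107.098, 0.0], np.float64(0.1853)]
1 c [[436.867, -108.087, 0.0], np.float64(0.2418)] [[435.943, -108.517, 0.0], np.float64(0.2242)] [[439.038, -107.833, 0.0], np.float64(0.2455)]
1 d [[437.056, -108.735, 0.0], np.float64(0.3138)] [[433.021, -110.152, 0.0], np.float64(0.2851)] [[440.624, -108.597, 0.0], np.float64(0.3176)]
2 a [[369.452, -244.962, 0.0], np.float64(0.1604)] [[368.608, -245.677, 0.0], np.float64(0.1556)] [[371.536, -244.076, 0.0], np.float64(0.1601)]
2 b [[368.953, -245.455, 0.0], np.float64(0.1092)] [[368.199, -246.533, 0.0], np.float64(0.0854)] [[371.15, -244.468, 0.0], np.float64(0.1154)]
2 c [[368.564, -245.704, 0.0], np.float64(0.1458)] [[367.999, -246.866, 0.0], np.float64(0.1353)] [[371.092, -244.537, 0.0], np.float64(0.1433)]
2 d [[368.683, -246.228, 0.0], np.float64(0.2363)] [[367.175, -247.535, 0.0], np.float6
[... 780 characters left out ...]
4(0.06966327707227174))
knob (array([434.21190162,  12.76965536,   0.61727229]), np.float64(0.10361514807560923))
scale (array([5.89182271e+02, 1.93386428e+02, 1.30387089e-01]), np.float64(0.19186706963290845))
scale (array([5.88060660e+02, 1.93099629e+02, 1.27965878e-01]), np.float64(0.10501777914565102))
scale (array([5.92603155e+02, 1.93425054e+02, 1.29803683e-01]), np.float64(0.24442815822110828))
tray (array([ 6.16961165e+02, -1.91216155e+02, -1.47694867e-01]), np.float64(0.15441163148396755))
tray (array([ 6.16536557e+02, -1.91759283e+02, -1.42279137e-01]), np.float64(0.1508142893850695))
tray (array([ 6.17997862e+02, -1.90884265e+02, -1.49389475e-01]), np.float64(0.15432621044693307))
```

```bash
cat > yawfit.py <<'E'
from lib import *
def regions(m,polys,pose,win):
    """polys painted in order (later occludes); returns soft masks"""
    x0,y0,x1,y1=win; L=np.zeros(((y1-y0)*S,(x1-x0)*S),np.uint8)
    for k,P in enumerate(polys,1):
        h=cv2.convexHull(proj(m,place(P,*pose)).astype(np.float32))[:,0]
        cv2.fillConvexPoly(L,np.round(((h+.5-[x0,y0])*S-.5)*16).astype(np.int32),k,shift=4)
    return [cv2.GaussianBlur(cv2.resize((L==k).astype(np.float32),(x1-x0,y1-y0),interpolation=cv2.INTER_AREA),(0,0),.9) for k in range(1,len(polys)+1)]
def vis(m,pose,faces):
    """faces: (polygon, outward normal local) -> those facing the camera, far to near"""
    o=-m["R"].T@m["t"]; out=[]
    for P,n in faces:
        W=place(P,*pose); c,s=np.cos(pose[2]),np.sin(pose[2]); N=np.array([n[0]*c-n[1]*s,n[0]*s+n[1]*c,n[2]])
        out.append((P,(o-W.mean(0))@N>0))
    return [P for P,v in out if v]
def boxfaces(lx,ly,z0,z1):
    B=box(lx,ly,z0,z1); return [(B[B[:,a]==s*l/2],np.eye(3)[a]*s) for a,l in((0,lx),(1,ly)) for s in(-1,1)]+[(B[B[:,2]==z1],np.array([0,0,1.]))]
def score(im,m,mk,pose,win):
    A=[]
    R=regions(m,mk(m,pose),pose,win); Y=im[win[1]:win[3],win[0]:win[2]].astype(float).reshape(-1,3)
    A=np.stack([r.ravel() for r in R],1); w=(A.sum(1)>.95); A=A[w];Y=Y[w]
    c,*_=np.linalg.lstsq(A.T@A+1e-3*np.eye(A.shape[1]),A.T@Y,rcond=None); return np.sqrt(np.mean((A@c-Y)**2))
def win_of(m,P,pose,pad=4):
    uv=proj(m,place(P,*pose)); a=np.floor(uv.min(0)-pad).astype(int); b=np.ceil(uv.max(0)+pad).astype(int); return (*a,*b)
def mk_plug(k):
    d,h,w,H=PL[k]; B=cyl(d/2,0,h); F=boxfaces(w,w,h,H)
    return lambda m,pose:[B,B[48:]]+vis(m,pose,F)
def mk_knob():
    B=cyl(26,0,22); F=boxfaces(46,14,22,48); ptr=np.array([[8,-2,48],[8,2,48],[23,-2,48],[23,2,48.]])
    return lambda m,pose:[B,B[48:]]+vis(m,pose,F)+[ptr]
def mk_shaft(zb,zt,rb):
    a=np.arccos(3.5/8); t=np.linspace(a,2*np.pi-a,40); D=np.c_[8*np.cos(t),8*np.sin(t)]
    bot,top=np.c_[D,0*t+zb],np.c_[D,0*t+zt]; fl=np.vstack([bot[[0,-1]],top[[0,-1]]])
    def f(m,pose): return [cyl(rb,45,zb),cyl(rb,45,zb)[48:],np.vstack([bot,top])]+vis(m,pose,[(fl,np.array([1,0,0.]))])+[top]
    return f
E
cat > y.py <<'E'
from yawfit import *
from station import viewer
m={n:viewer.camera_model(n) for n in("top","scene")}; I={n:cv2.imread(n+"0_raw.png") for n in m}
PO=dict(a=dict(top=(435.9,-108.2),scene=(438.3,-107.3)),b=dict(top=(368.2,-246.5),scene=(371.2,-244.5)),d=dict(top=(394.1,271.),scene=(396.2,270.6)),k=dict(top=(430.6,12.5),scene=(434.2,12.8)))
def curve(name,mk,pos,P,degs):
    R={}
    for n in m:
        w=win_of(m[n],P,(*pos[n],0),3); R[n]=np.array([score(I[n],m[n],mk,(*pos[n],np.radians(d)),w) for d in degs])
        o=np.argsort(R[n])[:4]; print(name,n,[(int(degs[i]),round(R[n][i],2)) for i in o],round(np.median(R[n]),2))
    s=sum((R[n]/R[n].min())**2 for n in R); print(name,"both",degs[np.argsort(s)[:4]])
for k in "abd": curve(k,mk_plug(k),PO[k],plug(k)[0],np.arange(0,90,3))
curve("knob",mk_knob(),PO["k"],np.vstack(KNOB),np.arange(0,360,3))
# shaft: free xy and height
best={}
for n,(sx,sy,yw) in dict(top=(588.1,193.1,.128),scene=(592.6,193.4,.1298)).items():
    x,y=sx-75*np.sin(yw),sy+75*np.cos(yw)
    for zb in (48,52,56):
        mk=mk_shaft(zb,zb+17,17); best={}
        for dg in range(205,265,5):
            w=win_of(m[n],cyl(17,45,zb+17),(x,y,0),2)
            r=minimize(lambda q:score(I[n],m[n],mk,(x+q[0],y+q[1],np.radians(dg)),w),[0,0],method="Nelder-Mead",options=dict(initial_simplex=[[0,0],[1.5,0],[0,1.5]],xatol=.1,maxfev=40)); best[dg]=(round(r.fun,2),*np.round(r.x,1).tolist())
        print(n,zb,round(x,1),round(y,1),sorted((v,k) for k,v in best.items())[:4])
E
python3 y.py
```

```text
a top [(30, np.float64(4.84)), (27, np.float64(5.26)), (33, np.float64(5.52)), (36, np.float64(5.53))] 6.64
a scene [(12, np.float64(5.45)), (9, np.float64(5.53)), (15, np.float64(5.63)), (18, np.float64(5.96))] 8.53
a both [12  9 15  6]
b top [(87, np.float64(6.29)), (0, np.float64(8.25)), (3, np.float64(8.26)), (75, np.float64(8.45))] 9.65
b scene [(0, np.float64(5.71)), (3, np.float64(5.82)), (87, np.float64(5.85)), (84, np.float64(6.28))] 8.04
b both [87  0  3  6]
d top [(72, np.float64(4.28)), (81, np.float64(4.4)), (78, np.float64(4.43)), (75, np.float64(4.58))] 7.1
d scene [(66, np.float64(5.92)), (69, np.float64(5.93)), (72, np.float64(6.1)), (63, np.float64(6.16))] 8.14
d both [72 69 66 75]
knob top [(42, np.float64(11.14)), (39, np.float64(12.08)), (45, np.float64(12.23)), (48, np.float64(14.69))] 28.39
knob scene [(42, np.float64(10.42)), (171, np.float64(10.52)), (39, np.float64(10.67)), (45, np.float64(10.76))] 17.05
knob both [42 39 45 48]
top 48 578.5 267.5 [((np.float64(3.33), -0.4, 0.9), 240), ((np.float64(3.52), -0.3, 0.8), 245), ((np.float64(3.88), -0.6, 0.9), 235)
[... 210 characters left out ...]
0)]
top 56 578.5 267.5 [((np.float64(3.4), -1.7, -0.9), 240), ((np.float64(3.59), -1.6, -1.0), 245), ((np.float64(3.79), -1.8, -0.9), 235), ((np.float64(4.13), -1.5, -1.0), 250)]
scene 48 582.9 267.8 [((np.float64(5.15), -2.6, 1.4), 225), ((np.float64(5.19), -3.1, 1.4), 230), ((np.float64(5.24), -3.1, 1.0), 235), ((np.float64(5.26), -2.4, 1.5), 220)]
scene 52 582.9 267.8 [((np.float64(4.71), 1.2, -1.0), 230), ((np.float64(4.75), 1.3, -0.8), 225), ((np.float64(4.85), 1.2, -1.3), 235), ((np.float64(4.87), 1.7, -0.8), 220)]
scene 56 582.9 267.8 [((np.float64(6.03), 4.2, -3.0), 235), ((np.float64(6.14), 4.2, -3.0), 245), ((np.float64(6.16), 4.2, -3.3), 240), ((np.float64(6.17), 4.4, -2.9), 230)]
```

```bash
cat > go.py <<'E'
import sys, numpy as np
from scipy.spatial.transform import Rotation as R
from station import manip
s=manip.state(); q=s["tool_rot"]; r=R.from_quat([q[1],q[2],q[3],q[0]]); M=r.as_matrix()
g=s["eef_pos"]+M[:,2]*manip.grip_depth; phi=np.degrees(np.arctan2(M[1,0],M[0,0]))
print("t",round(s["t"],2),"grasp pt",g.round(1),"phi",round(phi,1),"tilt",M[:2,2].round(3),"open mm",round(s["opening"]*95,1),"gf",round(s["gripper_force"],1),"F",s["wrist_force"].round(1),"T",s["wrist_torque"].round(2),"q6",round(np.degrees(s["q"][5]),1))
if len(sys.argv)>1:
    x,y,z,p=map(float,sys.argv[1:5]); d=(phi-p+180)%360-180
    if len(sys.argv)>5: d=phi-p
    print("turn z units",round(d/5,2)); a=np.radians(p); v=np.array([x,y,z])-g
    print("shift units x,y,z (after turn)",np.round([v[0]*np.cos(a)+v[1]*np.sin(a),v[0]*np.sin(a)-v[1]*np.cos(a),-v[2]],1)/20)
E
python3 go.py 432 12.7 120 42
```

```text
t 0.1 grasp pt [261.7 594.4 232.3] phi 156.2 tilt [-0.001 -0.002] open mm 94.9 gf 0.0 F [-0.2 -0.5 -0.3] T [ 0.02  0.05 -0.02] q6 -4.7
turn z units 22.85
shift units x,y,z (after turn) [-13.135  27.31    5.615]
```

Emit:
send_rows:
  series:
    - [[0, 0, 1], [0, 0, 0], 0.1]
    - [[0, 0, 1], [0, 0, 0], 0.1]
    - [[0, 0, 1], [0, 0, 0], 0.1]
    - [[0, 0, 1], [0, 0, 0], 0.1]
    - [[0, 0, 1], [0, 0, 0], 0.1]
    - [[0, 0, 1], [0, 0, 0], 0.1]
    - [[0, 0, 1], [0, 0, 0], 0.1]
    - [[0, 0, 1], [0, 0, 0], 0.1]
    - [[0, 0, 1], [0, 0, 0], 0.1]
    - [[0, 0, 1], [0, 0, 0], 0.1]
    - [[0, 0, 1], [0, 0, 0], 0.1]
    - [[0, 0, 1], [0, 0, 0], 0.1]
    - [[0, 0, 1], [0, 0, 0], 0.1]
    - [[0, 0, 1], [0, 0, 0], 0.1]
    - [[0, 0, 1], [0, 0, 0], 0.1]
    - [[0, 0, 1], [0, 0, 0], 0.1]
    - [[0, 0, 1], [0, 0, 0], 0.1]
    - [[0, 0, 1], [0, 0, 0], 0.1]
    - [[0, 0, 1], [0, 0, 0], 0.1]
    - [[0, 0, 1], [0, 0, 0], 0.1]
  newtons: 50

```text
t: 1.77
eef_pos: [261.9, 594.7, 404.0]
tool_rot: [0.0, 0.883, 0.469, -0.001]
wrist_force: [0.3, 0.2, -0.5]
opening: 0.451
gripper_force: 0.0
```

Emit:
send_rows:
  series:
    - [[0, 0, 1], [-0.45, 0.95, 0], 0.1]
    - [[0, 0, 1], [-0.45, 0.95, 0], 0.1]
    - [[0, 0, 0.85], [-0.45, 0.95, 0], 0.1]
    - [[0, 0, 0], [-0.45, 0.95, 0], 0.1]
    - [[0, 0, 0], [-0.45, 0.95, 0], 0.1]
    - [[0, 0, 0], [-0.45, 0.95, 0], 0.1]
    - [[0, 0, 0], [-0.45, 0.95, 0], 0.1]
    - [[0, 0, 0], [-0.45, 0.95, 0], 0.1]
    - [[0, 0, 0], [-0.45, 0.95, 0], 0.1]
    - [[0, 0, 0], [-0.45, 0.95, 0], 0.1]
    - [[0, 0, 0], [-0.45, 0.95, 0], 0.1]
    - [[0, 0, 0], [-0.45, 0.95, 0], 0.1]
    - [[0, 0, 0], [-0.45, 0.95, 0], 0.1]
    - [[0, 0, 0], [-0.45, 0.95, 0], 0.1]
    - [[0, 0, 0], [-0.45, 0.95, 0], 0.1]
    - [[0, 0, 0], [-0.45, 0.95, 0], 0.1]
    - [[0, 0, 0], [-0.45, 0.95, 0], 0.1]
    - [[0, 0, 0], [-0.45, 0.95, 0], 0.1]
    - [[0, 0, 0], [-0.45, 0.95, 0], 0.1]
    - [[0, 0, 0], [-0.45, 0.95, 0], 0.1]

```text
t: 3.43
eef_pos: [391.7, 194.8, 404.3]
tool_rot: [0.0, 0.934, 0.358, -0.0]
wrist_force: [-0.3, -0.3, 0.9]
opening: 0.451
gripper_force: 0.0
```

```bash
python3 go.py 432 12.7 43 42
```

```text
t 3.43 grasp pt [391.6 194.7 233. ] phi 42.0 tilt [-0.001 -0.   ] open mm 42.8 gf 0.0 F [-0.3 -0.3  0.9] T [-0.1   0.13 -0.  ] q6 67.4
turn z units -0.0
shift units x,y,z (after turn) [-4.59   8.115  9.5  ]
```

Emit:
send_rows:
  series:
    - [[0, 0, 0], [-0.51, 0.9, 0], 0.1]
    - [[0, 0, 0], [-0.51, 0.9, 0], 0.1]
    - [[0, 0, 0], [-0.51, 0.9, 0], 0.1]
    - [[0, 0, 0], [-0.51, 0.9, 0], 0.1]
    - [[0, 0, 0], [-0.51, 0.9, 0], 0.1]
    - [[0, 0, 0], [-0.51, 0.9, 0], 0.1]
    - [[0, 0, 0], [-0.51, 0.9, 0], 0.1]
    - [[0, 0, 0], [-0.51, 0.9, 0], 0.1]
    - [[0, 0, 0], [-0.51, 0.9, 1], 0.1]
    - [[0, 0, 0], [0, 0, 1], 0.1]
    - [[0, 0, 0], [0, 0, 1], 0.1]
    - [[0, 0, 0], [0, 0, 1], 0.1]
    - [[0, 0, 0], [0, 0, 1], 0.1]
    - [[0, 0, 0], [0, 0, 1], 0.1]
    - [[0, 0, 0], [0, 0, 0.5], 0.1]
    - [[0, 0, 0], [0, 0, 0], 0.1]
    - [[0, 0, 0], [0, 0, 0], 0.1]

```text
t: 4.85
eef_pos: [431.8, 14.0, 274.6]
tool_rot: [-0.0, 0.934, 0.358, -0.001]
wrist_force: [1.0, 0.3, 0.6]
opening: 0.456
gripper_force: 0.0
```

```bash
python3 go.py 432 12.7 43.5 42; python3 - <<'E'
from station import viewer
import cv2,numpy as np
o=[]
for n,(x,y) in (("top",(266,258)),("scene",(296,188))):
    im=viewer.read_camera(n); cv2.imwrite(f"{n}1_raw.png",im[:,:,::-1]); o.append(cv2.resize(im[y-40:y+40,x-50:x+50,::-1],None,fx=4,fy=4,interpolation=cv2.INTER_CUBIC))
cv2.imwrite("pics/g1.png",np.hstack(o))
E
```

```text
t 4.85 grasp pt [431.6  14.  103.3] phi 42.0 tilt [-0.001  0.   ] open mm 43.3 gf 0.0 F [1.  0.3 0.6] T [-0.06  0.14 -0.  ] q6 42.7
turn z units -0.0
shift units x,y,z (after turn) [-0.03  0.06  2.99]
```

View pics/g1.png

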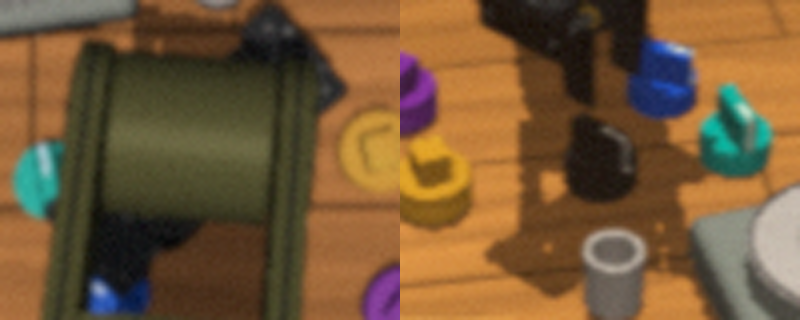

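The scene view shows the knob (600,158) still in place with the fingers straddling above it. The arm hides it in the top view. I'll descend and grip.

Emit:
send_rows:
  series:
    - [[0, 0, 0], [0, 0, 0.75], 0.1]
    - [[0, 0, 0], [0, 0, 0.75], 0.1]
    - [[0, 0, 0], [0, 0, 0.75], 0.1]
    - [[0, 0, 0], [0, 0, 0.7], 0.1]
    - [[0, 0, 0], [0, 0, 0], 0.1]
    - [[0, 0, 0], [0, 0, 0], 0.9]
    - [[0, 0, 0], [0, 0, 0], 0.9]
    - [[0, 0, 0], [0, 0, 0], 0.9]
    - [[0, 0, 0], [0, 0, 0], 0.9]
    - [[0, 0, 0], [0, 0, 0], 0.9]
    - [[0, 0, 0], [0, 0, 0], 0.9]
  newtons: 50

```text
t: 5.87
eef_pos: [432.3, 13.9, 216.6]
tool_rot: [0.0, 0.934, 0.358, 0.001]
wrist_force: [-0.1, -0.1, 3.2]
opening: 0.145
gripper_force: 50.0
```

```bash
python3 go.py 579.5 267.5 130 238
```

```text
t 5.87 grasp pt [432.6  13.9  45.3] phi 42.0 tilt [ 0.002 -0.   ] open mm 13.8 gf 50.0 F [-0.1 -0.1  3.2] T [-0.02  0.22  0.01] q6 42.7
turn z units 32.8
shift units x,y,z (after turn) [-14.645   0.49   -4.235]
```

Emit:
send_rows:
  series:
    - [[0, 0, 0], [0, 0, -0.5], 0.9]
    - [[0, 0, 0], [0, 0, -1], 0.9]
    - [[0, 0, -1], [0, 0, -1], 0.9]
    - [[0, 0, -1], [0, 0, -1], 0.9]
    - [[0, 0, -1], [0, 0, -0.75], 0.9]
    - [[0, 0, -1], [0, 0, 0], 0.9]
    - [[0, 0, -1], [0, 0, 0], 0.9]
    - [[0, 0, -1], [0, 0, 0], 0.9]
    - [[0, 0, -1], [0, 0, 0], 0.9]
    - [[0, 0, -1], [0, 0, 0], 0.9]
    - [[0, 0, -1], [0, 0, 0], 0.9]
    - [[0, 0, -1], [0, 0, 0], 0.9]
    - [[0, 0, -1], [0, 0, 0], 0.9]
    - [[0, 0, -1], [0, 0, 0], 0.9]
    - [[0, 0, -1], [0, 0, 0], 0.9]
    - [[0, 0, -1], [0, 0, 0], 0.9]
    - [[0, 0, -1], [0, 0, 0], 0.9]
    - [[0, 0, -1], [0, 0, 0], 0.9]
    - [[0, 0, -1], [0, 0, 0], 0.9]
    - [[0, 0, -1], [0, 0, 0], 0.9]

```text
t: 7.53
eef_pos: [431.8, 14.0, 301.3]
tool_rot: [0.0, 0.405, 0.914, 0.0]
wrist_force: [0.3, 0.2, -0.7]
opening: 0.141
gripper_force: 50.0
```

Emit:
send_rows:
  series:
    - [[0, 0, -1], [0, 0, 0], 0.9]
    - [[0, 0, -1], [0, 0, 0], 0.9]
    - [[0, 0, -1], [0, 0, 0], 0.9]
    - [[0, 0, -1], [0, 0, 0], 0.9]
    - [[0, 0, -1], [0, 0, 0], 0.9]
    - [[0, 0, -1], [0, 0, 0], 0.9]
    - [[0, 0, -1], [0, 0, 0], 0.9]
    - [[0, 0, -1], [0, 0, 0], 0.9]
    - [[0, 0, -1], [0, 0, 0], 0.9]
    - [[0, 0, -1], [0, 0, 0], 0.9]
    - [[0, 0, -1], [0, 0, 0], 0.9]
    - [[0, 0, -1], [0, 0, 0], 0.9]
    - [[0, 0, -1], [0, 0, 0], 0.9]
    - [[0, 0, -1], [0, 0, 0], 0.9]
    - [[0, 0, -1], [0, 0, 0], 0.9]
    - [[0, 0, -1], [0, 0, 0], 0.9]
    - [[0, 0, -1], [0, 0, 0], 0.9]
    - [[0, 0, -1], [0, 0, 0], 0.9]
    - [[0, 0, -1], [0, 0, 0], 0.9]
    - [[0, 0, -1], [0, 0, 0], 0.9]

```text
t: 9.2
eef_pos: [431.7, 14.0, 301.2]
tool_rot: [0.0, -0.44, 0.898, 0.0]
wrist_force: [0.7, 0.3, 0.3]
opening: 0.14
gripper_force: 50.0
```

Emit:
send_rows:
  series:
    - [[0, 0, -1], [0, 0, 0], 0.9]
    - [[0, 0, -0.2], [0, 0, 0], 0.9]
    - [[0, 0, 0], [0, 0, 0], 0.9]
    - [[0, 0, 0], [0, 0, 0], 0.9]

```text
t: 9.53
eef_pos: [431.8, 14.0, 301.0]
tool_rot: [0.0, -0.484, 0.875, -0.0]
wrist_force: [0.9, 0.0, -0.8]
opening: 0.143
gripper_force: 50.0
```

```bash
python3 go.py 579.5 267.5 130 238
```

```text
t 9.53 grasp pt [431.9  14.  129.7] phi -122.1 tilt [ 0. -0.] open mm 13.6 gf 50.0 F [ 0.9  0.  -0.8] T [0.1  0.05 0.04] q6 -153.2
turn z units -0.02
shift units x,y,z (after turn) [-14.66    0.455  -0.015]
```

Emit:
send_rows:
  series:
    - [[0, 0, 0], [-0.92, 0.03, 0], 0.9]
    - [[0, 0, 0], [-0.92, 0.03, 0], 0.9]
    - [[0, 0, 0], [-0.92, 0.03, 0], 0.9]
    - [[0, 0, 0], [-0.92, 0.03, 0], 0.9]
    - [[0, 0, 0], [-0.92, 0.03, 0], 0.9]
    - [[0, 0, 0], [-0.92, 0.03, 0], 0.9]
    - [[0, 0, 0], [-0.92, 0.03, 0], 0.9]
    - [[0, 0, 0], [-0.92, 0.03, 0], 0.9]
    - [[0, 0, 0], [-0.92, 0.03, 0], 0.9]
    - [[0, 0, 0], [-0.92, 0.03, 0], 0.9]
    - [[0, 0, 0], [-0.92, 0.03, 0], 0.9]
    - [[0, 0, 0], [-0.92, 0.03, 0], 0.9]
    - [[0, 0, 0], [-0.92, 0.03, 0], 0.9]
    - [[0, 0, 0], [-0.92, 0.03, 0], 0.9]
    - [[0, 0, 0], [-0.92, 0.03, 0], 0.9]
    - [[0, 0, 0], [-0.86, 0.03, 0], 0.9]
    - [[0, 0, 0], [0, 0, 0], 0.9]
    - [[0, 0, 0], [0, 0, 0], 0.9]
    - [[0, 0, 0], [0, 0, 0], 0.9]

```text
t: 11.12
eef_pos: [578.9, 267.3, 300.4]
tool_rot: [-0.001, -0.484, 0.875, -0.0]
wrist_force: [-0.3, -0.2, -0.3]
opening: 0.148
gripper_force: 50.0
```

```bash
python3 go.py; python3 - <<'E'
from station import viewer
import cv2,numpy as np
o=[]
for n,(x,y) in (("top",(171,203)),("scene",(403,190))):
    im=viewer.read_camera(n); cv2.imwrite(f"{n}2_raw.png",im[:,:,::-1]); o.append(cv2.resize(im[y-40:y+40,x-50:x+50,::-1],None,fx=4,fy=4,interpolation=cv2.INTER_CUBIC))
cv2.imwrite("pics/g2.png",np.hstack(o))
E
```

```text
t 11.12 grasp pt [578.7 267.2 129.1] phi -122.0 tilt [-0.001 -0.001] open mm 14.0 gf 50.0 F [-0.3 -0.2 -0.3] T [ 0.11  0.1  -0.01] q6 -128.0
```

View pics/g2.png

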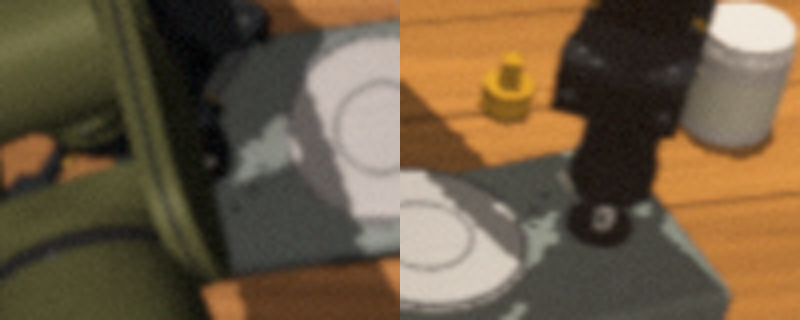

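The scene view shows the knob held right above the boss and shaft (600,215), while the top view is blocked by the arm. I'll fit the skirt in the scene image and compare it with the shaft's position in the same camera.

```bash
cat > fitk.py <<'E'
from lib import *
from station import viewer
import sys
m=viewer.camera_model("scene"); im=cv2.imread(sys.argv[1]).astype(float); gx,gy=map(float,sys.argv[2:4]); zu=float(sys.argv[4])
g=cv2.cvtColor(im.astype(np.uint8),cv2.COLOR_BGR2GRAY).astype(float)
P=[cyl(26,0,22)]
for dz in(-1,0,1):
    uv=proj(m,place(P[0],gx,gy,0,zu)); c=uv.mean(0); w=(int(uv[:,0].min())-7,int(c[1])-1,int(uv[:,0].max())+7,int(uv[:,1].max())+3)
    G=g[w[1]:w[3],w[0]:w[2]]
    boss=render(m,[cyl(19,45,51),cyl(8,51,68)],(583,267.2,0),w)
    def cost(q):
        M=render(m,P,(gx+q[0],gy+q[1],0,zu+dz),w); k=(boss<.1)|(M>.95); A=np.c_[M[k],1-M[k]]
        c,r,*_=np.linalg.lstsq(A,G[k],rcond=None); return np.mean((A@c-G[k])**2)
    r=minimize(cost,[3,1],method="Nelder-Mead",options=dict(initial_simplex=[[3,1],[6,1],[3,4]])); print(dz,"scene-frame knob",gx+r.x[0],gy+r.x[1],r.fun**.5)
E
python3 fitk.py scene2_raw.png 578.7 267.2 83.8; python3 - <<'E'
from lib import *
from station import viewer
m=viewer.camera_model("scene"); print(proj(m,[[583,267,68],[579,267,68],[583,271,68],[583,267,84]]))
E
```

```text
-1 scene-frame knob 580.8721915081144 266.85499444305896 22.916663896937802
0 scene-frame knob 581.9279224125669 266.3689000558108 22.932351340329905
1 scene-frame knob 583.0106784503907 265.84760310575365 22.948318471004512
[[403.61641611 200.05218437]
 [403.06566038 199.02817117]
 [405.12985553 199.89639014]
 [404.78206122 195.27540879]]
```

Emit:
send_rows:
  series:
    - [[0, 0, 0], [-0.06, -0.02, 0.15], 0.9]
    - [[0, 0, 0], [0, 0, 0.2], 0.9]
    - [[0, 0, 0], [0, 0, 0.2], 0.9]
    - [[0, 0, 0], [0, 0, 0.1], 0.9]
    - [[0, 0, 0], [0, 0, 0], 0.9]
    - [[0, 0, 0], [0, 0, 0], 0.9]

```text
t: 11.72
eef_pos: [580.1, 268.4, 287.4]
tool_rot: [-0.0, -0.485, 0.875, 0.0]
wrist_force: [-0.6, -0.5, -0.2]
opening: 0.141
gripper_force: 50.0
```

Emit:
send_rows:
  series:
    - [[0, 0, 0], [0, 0, 0.1], 0.9]
    - [[0, 0, 0], [0, 0, 0.1], 0.9]
    - [[0, 0, 0], [0, 0, 0], 0.9]
    - [[0, 0, 0], [0, 0, 0], 0.9]

```text
t: 12.05
eef_pos: [580.1, 268.5, 283.6]
tool_rot: [-0.0, -0.485, 0.875, 0.0]
wrist_force: [-0.6, -0.3, -1.1]
opening: 0.145
gripper_force: 50.0
```

```bash
python3 go.py
```

```text
t 12.05 grasp pt [580.1 268.5 112.3] phi -122.0 tilt [-0. -0.] open mm 13.8 gf 50.0 F [-0.6 -0.3 -1.1] T [ 0.1   0.1  -0.01] q6 -128.0
```

Emit:
send_rows:
  series:
    - [[0, 0, 0], [0, 0, 0.1], 0.9]
    - [[0, 0, 0], [0, 0, 0], 0.9]
    - [[0, 0, 0], [0, 0, 0], 0.9]

```text
t: 12.3
eef_pos: [580.4, 268.6, 282.5]
tool_rot: [0.0, -0.485, 0.875, -0.0]
wrist_force: [-0.4, -0.7, 2.6]
opening: 0.144
gripper_force: 50.0
```

Emit:
send_rows:
  series:
    - [[0, 0, 0], [0, 0, 0.05], 0.9]
    - [[0, 0, 0], [0, 0, 0], 0.9]
    - [[0, 0, 0], [0, 0, 0], 0.9]

```text
t: 12.55
eef_pos: [580.5, 268.6, 282.3]
tool_rot: [0.001, -0.485, 0.875, -0.0]
wrist_force: [-1.2, -0.6, 6.2]
opening: 0.144
gripper_force: 50.0
```

```bash
python3 go.py
```

```text
t 12.55 grasp pt [580.7 268.7 111. ] phi -122.0 tilt [0.001 0.   ] open mm 13.7 gf 50.0 F [-1.2 -0.6  6.2] T [-0.05  0.49 -0.05] q6 -128.0
```

Emit:
send_rows:
  series:
    - [[0, 0, 0.4], [0, 0, 0], 0.9]
    - [[0, 0, 0.4], [0, 0, 0], 0.9]
    - [[0, 0, 0], [0, 0, 0], 0.9]

```text
t: 12.8
eef_pos: [580.5, 268.5, 282.2]
tool_rot: [0.0, -0.453, 0.891, -0.0]
wrist_force: [-1.3, -1.5, 6.3]
opening: 0.146
gripper_force: 50.0
```

Emit:
send_rows:
  series:
    - [[0, 0, 0.4], [0, 0, 0], 0.9]
    - [[0, 0, 0.4], [0, 0, 0], 0.9]
    - [[0, 0, 0], [0, 0, 0], 0.9]

```text
t: 13.05
eef_pos: [580.6, 268.4, 282.3]
tool_rot: [0.001, -0.422, 0.907, -0.0]
wrist_force: [-2.9, -2.2, 6.3]
opening: 0.141
gripper_force: 50.0
```

Emit:
send_rows:
  series:
    - [[0, 0, -1], [0, 0, 0], 0.9]
    - [[0, 0, -1], [0, 0, 0], 0.9]
    - [[0, 0, 0], [0, 0, 0], 0.9]

```text
t: 13.3
eef_pos: [580.7, 268.8, 282.4]
tool_rot: [0.001, -0.501, 0.865, -0.0]
wrist_force: [-1.1, 1.0, 5.5]
opening: 0.14
gripper_force: 50.0
```

Emit:
send_rows:
  series:
    - [[0, 0, -0.6], [0, 0, 0], 0.9]
    - [[0, 0, -0.4], [0, 0, 0], 0.9]
    - [[0, 0, 0], [0, 0, 0], 0.9]

```text
t: 13.55
eef_pos: [580.7, 268.8, 282.4]
tool_rot: [0.001, -0.538, 0.843, -0.0]
wrist_force: [-0.7, -0.2, 5.8]
opening: 0.144
gripper_force: 50.0
```

```bash
python3 go.py
```

```text
t 13.55 grasp pt [581.1 269.1 111.1] phi -114.9 tilt [0.003 0.001] open mm 13.7 gf 50.0 F [-0.7 -0.2  5.8] T [ 0.17  0.26 -0.03] q6 -135.0
```

Emit:
send_rows:
  series:
    - [[0, 0, 0.8], [0, 0, 0], 0.9]
    - [[0, 0, 0.6], [0, 0, 0], 0.9]
    - [[0, 0, 0], [0.05, 0, 0], 0.9]
    - [[0, 0, 0], [0, 0, 0], 0.9]
    - [[0, 0, 0], [0, 0, 0], 0.9]

```text
t: 13.97
eef_pos: [580.4, 268.0, 282.3]
tool_rot: [0.002, -0.485, 0.875, -0.0]
wrist_force: [1.4, 1.3, 6.4]
opening: 0.145
gripper_force: 50.0
```

Emit:
send_rows:
  series:
    - [[0, 0, 0], [0.05, 0, 0], 0.9]
    - [[0, 0, 0], [0, 0, 0], 0.9]
    - [[0, 0, 0], [0, 0, 0], 0.9]

```text
t: 14.22
eef_pos: [579.5, 267.0, 281.6]
tool_rot: [0.001, -0.485, 0.875, -0.0]
wrist_force: [0.3, -0.8, 1.2]
opening: 0.147
gripper_force: 50.0
```

```bash
python3 go.py
```

```text
t 14.22 grasp pt [579.9 267.1 110.3] phi -122.0 tilt [0.002 0.001] open mm 14.0 gf 50.0 F [ 0.3 -0.8  1.2] T [0.05 0.14 0.01] q6 -128.1
```

It dropped in. Now I'll push down and watch the force.

Emit:
send_rows:
  series:
    - [[0, 0, 0], [0, 0, 0.1], 0.9]
    - [[0, 0, 0], [0, 0, 0.1], 0.9]
    - [[0, 0, 0], [0, 0, 0], 0.9]
    - [[0, 0, 0], [0, 0, 0], 0.9]

```text
t: 14.55
eef_pos: [578.5, 266.5, 275.3]
tool_rot: [-0.002, -0.485, 0.875, 0.0]
wrist_force: [-1.7, -0.6, 0.8]
opening: 0.149
gripper_force: 50.0
```

Emit:
send_rows:
  series:
    - [[0, 0, 0], [0, 0, 0.1], 0.9]
    - [[0, 0, 0], [0, 0, 0.1], 0.9]
    - [[0, 0, 0], [0, 0, 0], 0.9]
    - [[0, 0, 0], [0, 0, 0], 0.9]

```text
t: 14.88
eef_pos: [578.7, 266.4, 272.0]
tool_rot: [-0.001, -0.485, 0.875, -0.0]
wrist_force: [-3.3, -1.9, 2.3]
opening: 0.14
gripper_force: 50.0
```

```bash
python3 go.py
```

```text
t 14.88 grasp pt [578.4 266.1 100.7] phi -122.0 tilt [-0.002 -0.002] open mm 13.3 gf 50.0 F [-3.3 -1.9  2.3] T [-0.44  0.7   0.06] q6 -128.1
```

Emit:
send_rows:
  series:
    - [[0, 0, 0], [0.02, 0, 0.1], 0.9]
    - [[0, 0, 0], [0, 0, 0.1], 0.9]
    - [[0, 0, 0], [0, 0, 0], 0.9]
    - [[0, 0, 0], [0, 0, 0], 0.9]

```text
t: 15.22
eef_pos: [578.3, 266.3, 266.8]
tool_rot: [-0.001, -0.485, 0.875, 0.0]
wrist_force: [-1.6, -0.4, -2.8]
opening: 0.144
gripper_force: 50.0
```

Emit:
send_rows:
  series:
    - [[0, 0, 0], [0, 0, 0.1], 0.9]
    - [[0, 0, 0], [0, 0, 0.05], 0.9]
    - [[0, 0, 0], [0, 0, 0], 0.9]
    - [[0, 0, 0], [0, 0, 0], 0.9]

```text
t: 15.55
eef_pos: [578.7, 266.3, 265.8]
tool_rot: [-0.001, -0.485, 0.875, -0.0]
wrist_force: [-4.2, -3.0, 4.1]
opening: 0.147
gripper_force: 50.0
```

```bash
python3 go.py
```

```text
t 15.55 grasp pt [578.4 266.2  94.5] phi -122.0 tilt [-0.002 -0.001] open mm 14.0 gf 50.0 F [-4.2 -3.   4.1] T [-0.61  1.01  0.04] q6 -128.1
```

Emit:
send_rows:
  series:
    - [[0, 0, 0], [0, 0, 0.08], 0.9]
    - [[0, 0, 0], [0, 0, 0.08], 0.9]
    - [[0, 0, 0], [0, 0, 0], 0.9]
    - [[0, 0, 0], [0, 0, 0], 0.9]

```text
t: 15.88
eef_pos: [578.8, 266.5, 265.7]
tool_rot: [-0.001, -0.485, 0.875, -0.0]
wrist_force: [-11.8, -5.9, 16.5]
opening: 0.145
gripper_force: 50.0
```

Emit:
send_rows:
  series:
    - [[0, 0, 0], [0, 0, 0.08], 0.9]
    - [[0, 0, 0], [0, 0, 0.08], 0.9]
    - [[0, 0, 0], [0, 0, 0], 0.9]
    - [[0, 0, 0], [0, 0, 0], 0.9]

```text
t: 16.22
eef_pos: [579.0, 266.6, 265.6]
tool_rot: [-0.002, -0.485, 0.875, -0.0]
wrist_force: [-18.4, -8.9, 30.4]
opening: 0.146
gripper_force: 50.0
```

```bash
python3 go.py
```

```text
t 16.22 grasp pt [578.6 266.3  94.3] phi -122.0 tilt [-0.003 -0.002] open mm 13.9 gf 50.0 F [-18.4  -8.9  30.4] T [-1.69  3.79  0.08] q6 -128.1
```

Emit:
send_rows:
  series:
    - [[0, 0, 0], [0, 0, -0.08], 0.9]
    - [[0, 0, 0], [0, 0, -0.08], 0.9]
    - [[0, 0, 0], [0, 0, -0.1], 0.9]
    - [[0, 0, 0], [0, 0, 0], 0.9]
    - [[0, 0, 0], [0, 0, 0], 0.9]
    - [[0, 0, 0], [0, 0, 0], 0.9]

```text
t: 16.72
eef_pos: [578.7, 266.4, 265.7]
tool_rot: [-0.001, -0.485, 0.875, -0.0]
wrist_force: [-7.4, -4.0, 7.2]
opening: 0.144
gripper_force: 50.0
```

Emit:
send_rows:
  series:
    - [[0, 0, 0.6], [0, 0, 0], 0.9]
    - [[0, 0, 0.6], [0, 0, 0], 0.9]
    - [[0, 0, 0.6], [0, 0, 0], 0.9]
    - [[0, 0, 0.6], [0, 0, 0], 0.9]
    - [[0, 0, 0.6], [0, 0, 0], 0.9]
    - [[0, 0, 0.6], [0, 0, 0], 0.9]
    - [[0, 0, 0.6], [0, 0, 0], 0.9]
    - [[0, 0, 0.6], [0, 0, 0], 0.9]
    - [[0, 0, 0.6], [0, 0, 0], 0.9]
    - [[0, 0, 0.6], [0, 0, 0], 0.9]
    - [[0, 0, 0.6], [0, 0, 0], 0.9]
    - [[0, 0, 0.6], [0, 0, 0], 0.9]
    - [[0, 0, 0.6], [0, 0, 0], 0.9]
    - [[0, 0, 0.6], [0, 0, 0], 0.9]
    - [[0, 0, 0.6], [0, 0, 0], 0.9]
    - [[0, 0, 0.6], [0, 0, 0], 0.9]
    - [[0, 0, 0.6], [0, 0, 0], 0.9]
    - [[0, 0, 0], [0, 0, 0], 0.9]
    - [[0, 0, 0], [0, 0, 0], 0.9]
    - [[0, 0, 0], [0, 0, 0], 0.9]

```text
t: 18.38
eef_pos: [577.9, 267.2, 265.7]
tool_rot: [-0.002, -0.061, 0.998, 0.001]
wrist_force: [-11.5, -1.0, 9.4]
opening: 0.144
gripper_force: 50.0
```

```bash
python3 go.py
```

```text
t 18.38 grasp pt [577.  267.4  94.4] phi -173.0 tilt [-0.005  0.001] open mm 13.6 gf 50.0 F [-11.5  -1.    9.4] T [-0.21  2.32 -0.01] q6 -77.1
```

Emit:
send_rows:
  series:
    - [[0, 0, 0], [0, 0, 0], 0.9]
    - [[0, 0, 0], [0, 0, 0], 0.9]
    - [[0, 0, 0], [0, 0, 0], 0.1]
    - [[0, 0, 0], [0, 0, 0], 0.1]
    - [[0, 0, 0], [0, 0, 0], 0.1]
    - [[0, 0, 0], [0, 0, 0], 0.1]
    - [[0, 0, 0], [0, 0, -0.5], 0.1]
    - [[0, 0, 0], [0, 0, -1], 0.1]
    - [[0, 0, 0], [0, 0, -1], 0.1]
    - [[0, 0, 0], [0, 0, -1], 0.1]
    - [[0, 0, 0], [0, 0, -1], 0.1]
    - [[0, 0, 0], [0, 0, -1], 0.1]
    - [[0, 0, 0], [0, 0, 0], 0.1]

```text
t: 19.47
eef_pos: [580.1, 266.8, 380.9]
tool_rot: [0.005, -0.061, 0.998, 0.001]
wrist_force: [0.5, -0.2, 1.2]
opening: 0.449
gripper_force: 0.0
```

```bash
python3 go.py 437 -107.5 180 -168
```

```text
t 19.47 grasp pt [581.7 267.4 209.7] phi -173.0 tilt [0.009 0.003] open mm 42.7 gf 0.0 F [ 0.5 -0.2  1.2] T [ 0.07  0.06 -0.01] q6 -77.1
turn z units -1.0
shift units x,y,z (after turn) [ 10.97  -16.83    1.485]
```

Emit:
send_rows:
  series:
    - [[0, 0, -1], [0, 0, 0], 0.1]
    - [[0, 0, 0], [0.61, -0.935, 0], 0.1]
    - [[0, 0, 0], [0.61, -0.935, 0], 0.1]
    - [[0, 0, 0], [0.61, -0.935, 0], 0.1]
    - [[0, 0, 0], [0.61, -0.935, 0], 0.1]
    - [[0, 0, 0], [0.61, -0.935, 0], 0.1]
    - [[0, 0, 0], [0.61, -0.935, 0], 0.1]
    - [[0, 0, 0], [0.61, -0.935, 0], 0.1]
    - [[0, 0, 0], [0.61, -0.935, 0], 0.1]
    - [[0, 0, 0], [0.61, -0.935, 0], 0.1]
    - [[0, 0, 0], [0.61, -0.935, 0], 0.1]
    - [[0, 0, 0], [0.61, -0.935, 0], 0.1]
    - [[0, 0, 0], [0.61, -0.935, 0], 0.1]
    - [[0, 0, 0], [0.61, -0.935, 0], 0.1]
    - [[0, 0, 0], [0.61, -0.935, 0], 0.1]
    - [[0, 0, 0], [0.61, -0.935, 0], 0.1]
    - [[0, 0, 0], [0.61, -0.935, 0], 0.1]
    - [[0, 0, 0], [0.61, -0.935, 0], 0.1]
    - [[0, 0, 0], [0.61, -0.935, 0], 0.1]
    - [[0, 0, 0], [0, 0, 0], 0.1]

```text
t: 21.13
eef_pos: [433.0, -110.6, 373.9]
tool_rot: [-0.0, -0.103, 0.995, -0.0]
wrist_force: [0.4, -0.6, 0.2]
opening: 0.449
gripper_force: 0.0
```

```bash
python3 go.py 437 -107.5 46.5 -168; cat > snap.py <<'E'
import sys,cv2
from station import viewer
for n in("top","scene"): cv2.imwrite(f"{n}{sys.argv[1]}_raw.png",viewer.read_camera(n)[:,:,::-1])
E
python3 snap.py 3; python3 - <<'E'
import cv2,numpy as np
a=cv2.imread("top3_raw.png"); b=cv2.imread("scene3_raw.png")
c=lambda im,x,y,w,h,f: cv2.resize(im[y-h:y+h,x-w:x+w],None,fx=f,fy=f,interpolation=cv2.INTER_CUBIC)
g=np.vstack([np.hstack([c(a,171,203,20,15,10)[:300,:400],c(b,403,195,20,15,10)]),np.hstack([c(a,300,250,80,60,2.5),c(b,250,195,80,60,2.5)])]); cv2.imwrite("pics/g3.png",g)
E
```

```text
t 21.13 grasp pt [ 432.8 -110.8  202.6] phi -168.2 tilt [-0.001 -0.001] open mm 42.7 gf 0.0 F [ 0.4 -0.6  0.2] T [ 0.05  0.01 -0.01] q6 -123.0
turn z units -0.04
shift units x,y,z (after turn) [-0.235  0.115  7.805]
```

View pics/g3.png

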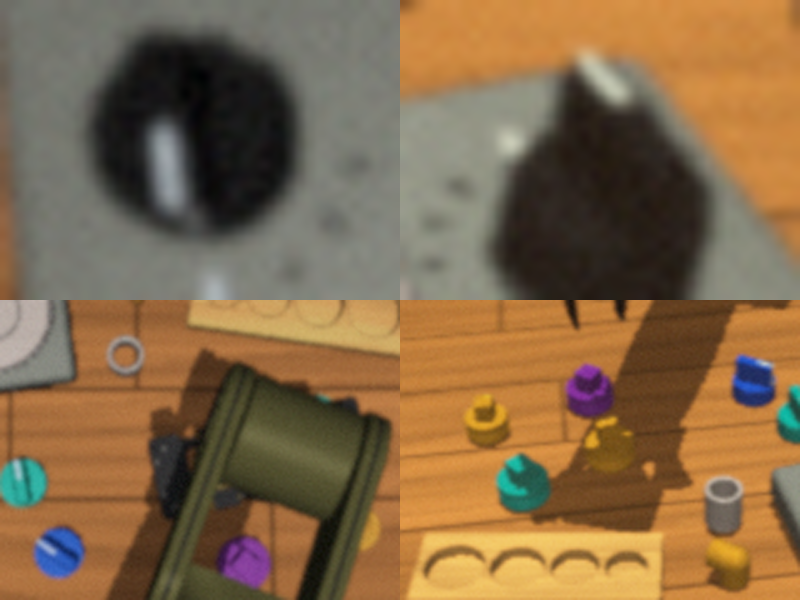

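The knob is seated, with its pointer (168,165) toward the tick (213,288). Plug a is still at its measured place in the scene view.

Emit:
send_rows:
  series:
    - [[0, 0, 0], [-0.2, 0.12, 0], 0.1]
    - [[0, 0, 0], [0, 0, 1], 0.1]
    - [[0, 0, 0], [0, 0, 1], 0.1]
    - [[0, 0, 0], [0, 0, 1], 0.1]
    - [[0, 0, 0], [0, 0, 1], 0.1]
    - [[0, 0, 0], [0, 0, 1], 0.1]
    - [[0, 0, 0], [0, 0, 1], 0.1]
    - [[0, 0, 0], [0, 0, 0.8], 0.1]
    - [[0, 0, 0], [0, 0, 0.7], 0.1]
    - [[0, 0, 0], [0, 0, 0.25], 0.1]
    - [[0, 0, 0], [0, 0, 0], 0.1]
    - [[0, 0, 0], [0, 0, 0], 0.8]
    - [[0, 0, 0], [0, 0, 0], 0.8]
    - [[0, 0, 0], [0, 0, 0], 0.8]
    - [[0, 0, 0], [0, 0, 0], 0.8]
    - [[0, 0, 0], [0, 0, 0], 0.8]
    - [[0, 0, 0], [0, 0, 0], 0.8]
  newtons: 40

```text
t: 22.65
eef_pos: [438.0, -105.6, 220.8]
tool_rot: [0.001, -0.104, 0.995, -0.001]
wrist_force: [0.1, -0.7, 5.3]
opening: 0.25
gripper_force: 39.9
```

```bash
python3 go.py 594.5 143.5 160 -168; python3 - <<'E'
from yawfit import *
from station import viewer
for n in("top","scene"):
    m=viewer.camera_model(n); im=cv2.imread(n+"3_raw.png"); P=[p+np.array([0,0,50.]) for p in KNOB]
    p,r=fit([(im,m)],P,[579,267,np.radians(187)],False); mk=mk_knob(); w=win_of(m,np.vstack(P),p,3)
    mk2=lambda m,pose: mk(m,pose)
    d=np.arange(160,220,2.); s=[score(im,m,mk,(p[0],p[1],np.radians(a),50.),w) for a in d]; print(n,p[:2],r,d[np.argsort(s)[:4]],np.sort(s)[:4])
E
```

```text
t 22.65 grasp pt [ 438.4 -105.8   49.5] phi -168.0 tilt [ 0.002 -0.001] open mm 23.7 gf 39.9 F [ 0.1 -0.7  5.3] T [-0.1   0.02 -0.02] q6 -122.3
turn z units -0.01
shift units x,y,z (after turn) [-10.225  10.565  -5.525]
top [578.46074807 266.92103635] 0.1390074105036185 [186. 188. 184. 190.] [11.99974286 12.21590429 13.24177189 13.38527965]
scene [586.44567526 264.71426127] 0.12327660813881977 [180. 176. 182. 178.] [5.10892316 5.13646713 5.18529646 5.28532161]
```

Emit:
send_rows:
  series:
    - [[0, 0, 0], [0, 0, -0.5], 0.8]
    - [[0, 0, 0], [0, 0, -1], 0.8]
    - [[0, 0, 0], [0, 0, -1], 0.8]
    - [[0, 0, 0], [0, 0, -1], 0.8]
    - [[0, 0, 0], [0, 0, -1], 0.8]
    - [[0, 0, 0], [0, 0, -1], 0.8]
    - [[0, 0, 0], [0, 0, 0], 0.8]

```text
t: 23.23
eef_pos: [438.0, -105.4, 333.2]
tool_rot: [0.003, -0.104, 0.995, -0.001]
wrist_force: [1.3, -1.1, -3.8]
opening: 0.249
gripper_force: 39.9
```

Emit:
send_rows:
  series:
    - [[0, 0, 0], [-0.7, 0.72, 0], 0.8]
    - [[0, 0, 0], [-0.7, 0.72, 0], 0.8]
    - [[0, 0, 0], [-0.7, 0.72, 0], 0.8]
    - [[0, 0, 0], [-0.7, 0.72, 0], 0.8]
    - [[0, 0, 0], [-0.7, 0.72, 0], 0.8]
    - [[0, 0, 0], [-0.7, 0.72, 0], 0.8]
    - [[0, 0, 0], [-0.7, 0.72, 0], 0.8]
    - [[0, 0, 0], [-0.7, 0.72, 0], 0.8]
    - [[0, 0, 0], [-0.7, 0.72, 0], 0.8]
    - [[0, 0, 0], [-0.7, 0.72, 0], 0.8]
    - [[0, 0, 0], [-0.7, 0.72, 0], 0.8]
    - [[0, 0, 0], [-0.7, 0.72, 0], 0.8]
    - [[0, 0, 0], [-0.7, 0.72, 0], 0.8]
    - [[0, 0, 0], [-0.7, 0.72, 0], 0.8]
    - [[0, 0, 0], [-0.43, 0.49, 0], 0.8]
    - [[0, 0, 0], [0, 0, 0], 0.8]
    - [[0, 0, 0], [0, 0, 0], 0.8]

```text
t: 24.65
eef_pos: [593.2, 144.3, 327.8]
tool_rot: [-0.002, -0.105, 0.994, -0.0]
wrist_force: [-0.1, -1.4, -4.8]
opening: 0.249
gripper_force: 39.9
```

```bash
python3 go.py 594.5 143.5 122 -168; python3 snap.py 4; python3 - <<'E'
import cv2,numpy as np
a=cv2.imread("top4_raw.png"); b=cv2.imread("scene4_raw.png")
c=lambda im,x,y,w,h,f: cv2.resize(im[y-h:y+h,x-w:x+w],None,fx=f,fy=f,interpolation=cv2.INTER_CUBIC)
cv2.imwrite("pics/g4.png",np.hstack([c(a,200,200,60,60,3.3),c(b,360,190,60,60,3.3)]))
E
```

```text
t 24.65 grasp pt [592.6 144.1 156.5] phi -168.0 tilt [-0.003 -0.001] open mm 23.7 gf 39.9 F [-0.1 -1.4 -4.8] T [ 0.01  0.01 -0.05] q6 -93.4
turn z units 0.01
shift units x,y,z (after turn) [-0.085 -0.05   1.725]
```

View pics/g4.png

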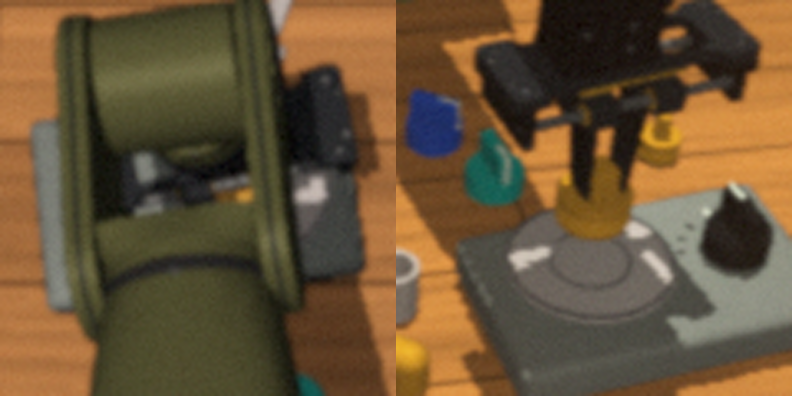

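Plug a hangs over the pan in the scene view at (595,205). I'll lower it.

Emit:
send_rows:
  series:
    - [[0, 0, 0], [-0.08, -0.05, 0.5], 0.8]
    - [[0, 0, 0], [0, 0, 0.5], 0.8]
    - [[0, 0, 0], [0, 0, 0.4], 0.8]
    - [[0, 0, 0], [0, 0, 0.25], 0.8]
    - [[0, 0, 0], [0, 0, 0.2], 0.8]
    - [[0, 0, 0], [0, 0, 0.1], 0.8]
    - [[0, 0, 0], [0, 0, 0.1], 0.8]
    - [[0, 0, 0], [0, 0, 0.1], 0.8]
    - [[0, 0, 0], [0, 0, 0], 0.8]
    - [[0, 0, 0], [0, 0, 0], 0.8]
    - [[0, 0, 0], [0, 0, 0], 0.8]

```text
t: 25.67
eef_pos: [595.6, 143.4, 287.1]
tool_rot: [0.0, -0.104, 0.995, -0.0]
wrist_force: [-0.1, -0.6, -2.8]
opening: 0.25
gripper_force: 39.9
```

```bash
python3 go.py
```

```text
t 25.67 grasp pt [595.7 143.4 115.8] phi -168.0 tilt [0.001 0.   ] open mm 23.8 gf 39.9 F [-0.1 -0.6 -2.8] T [-0.03  0.1   0.02] q6 -93.5
```

Emit:
send_rows:
  series:
    - [[0, 0, 0], [0, 0, 0.1], 0.8]
    - [[0, 0, 0], [0, 0, 0.1], 0.8]
    - [[0, 0, 0], [0, 0, 0.1], 0.8]
    - [[0, 0, 0], [0, 0, 0], 0.8]
    - [[0, 0, 0], [0, 0, 0], 0.8]
    - [[0, 0, 0], [0, 0, 0], 0.8]

```text
t: 26.17
eef_pos: [595.7, 143.5, 281.0]
tool_rot: [0.001, -0.104, 0.995, 0.0]
wrist_force: [1.5, 1.0, -1.5]
opening: 0.252
gripper_force: 39.9
```

```bash
python3 go.py
```

```text
t 26.17 grasp pt [595.9 143.5 109.7] phi -168.0 tilt [0.001 0.   ] open mm 23.9 gf 39.9 F [ 1.5  1.  -1.5] T [ 0.07 -0.12 -0.02] q6 -93.5
```

Emit:
send_rows:
  series:
    - [[0, 0, 0], [0, 0, 0], 0.1]
    - [[0, 0, 0], [0, 0, 0], 0.1]
    - [[0, 0, 0], [0, 0, 0], 0.1]
    - [[0, 0, 0], [0, 0, 0], 0.1]
    - [[0, 0, 0], [0, 0, 0], 0.1]
    - [[0, 0, 0], [0, 0, 0], 0.1]
    - [[0, 0, 0], [0, 0, 0], 0.1]
    - [[0, 0, 0], [0, 0, 0], 0.1]
    - [[0, 0, 0], [0, 0, 0], 0.1]
    - [[0, 0, 0], [0, 0, 0], 0.1]
    - [[0, 0, 0], [0, 0, 0], 0.1]
    - [[0, 0, 0], [0, 0, 0], 0.1]
    - [[0, 0, 0], [0, 0, 0], 0.1]
    - [[0, 0, 0], [0, 0, 0], 0.1]
    - [[0, 0, 0], [0, 0, 0], 0.1]
    - [[0, 0, 0], [0, 0, 0], 0.1]
    - [[0, 0, 0], [0, 0, 0], 0.1]
    - [[0, 0, 0], [0, 0, 0], 0.1]
    - [[0, 0, 0], [0, 0, 0], 0.1]
    - [[0, 0, 0], [0, 0, 0], 0.1]

```text
t: 27.83
eef_pos: [595.4, 143.4, 280.6]
tool_rot: [0.0, -0.104, 0.995, -0.0]
wrist_force: [0.6, 0.1, -0.7]
opening: 0.45
gripper_force: 0.0
```

```bash
python3 go.py; python3 snap.py 5; python3 - <<'E'
from lib import *
from station import viewer
b=cv2.imread("scene5_raw.png"); m=viewer.camera_model("scene")
# body only lower part vs pan centre in scene frame (592.6+50s, 193.4-50c)
print(proj(m,[[599,143.9,58],[596,143.5,58]]))
print("body", [fit([(b,m)],[cyl(28,z,z+26)],[597,143.5,0.],iters=2) for z in (56,58,60)])
c=lambda im,x,y,w,h,f: cv2.resize(im[y-h:y+h,x-w:x+w],None,fx=f,fy=f,interpolation=cv2.INTER_CUBIC)
cv2.imwrite("pics/g5.png",c(b,360,190,50,50,5))
E
```

```text
t 27.83 grasp pt [595.4 143.4 109.3] phi -168.0 tilt [ 0. -0.] open mm 42.7 gf 0.0 F [ 0.6  0.1 -0.7] T [ 0.08 -0.05 -0.  ] q6 -93.5
[[357.75450957 212.10964584]
 [357.27866413 211.31822422]]
body [(array([590.39982471, 144.72568172,   0.        ]), np.float64(0.21124980790232864)), (array([592.4853673 , 143.92013264,   0.        ]), np.float64(0.21155890343806835)), (array([594.38918233, 143.13688326,   0.        ]), np.float64(0.2119141894724662))]
```

View pics/g5.png

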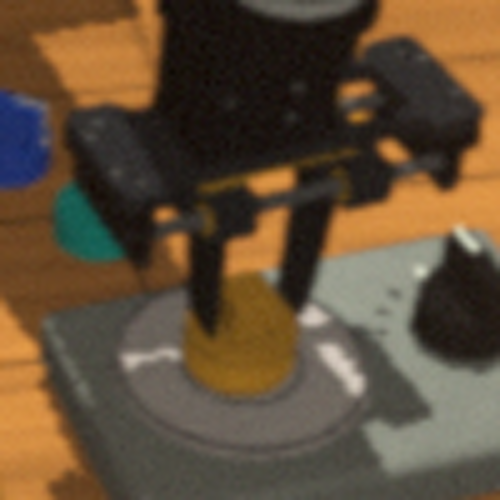

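Plug a stands released on the pan, near its centre (240,340). Next I'll work out the pocket centres from the first pictures while regripping.

Emit:
send_rows:
  series:
    - [[0, 0, 0], [0, 0, 0], 0.8]
    - [[0, 0, 0], [0, 0, 0], 0.8]
    - [[0, 0, 0], [0, 0, 0], 0.8]
    - [[0, 0, 0], [0, 0, 0], 0.8]
    - [[0, 0, 0], [0, 0, 0], 0.8]
    - [[0, 0, 0], [0, 0, 0], 0.8]
    - [[0, 0, 0], [0, 0, -0.5], 0.8]
    - [[0, 0, 0], [0, 0, -1], 0.8]
    - [[0, 0, 0], [0, 0, -1], 0.8]
    - [[0, 0, 0], [0, 0, -0.6], 0.8]
    - [[0, 0, 0], [0, 0, 0], 0.8]
    - [[0, 0, 0], [0, 0, 0], 0.8]

```text
t: 28.93
eef_pos: [595.3, 143.4, 342.8]
tool_rot: [0.0, -0.104, 0.995, 0.0]
wrist_force: [0.3, 0.4, -5.5]
opening: 0.248
gripper_force: 39.9
```

```bash
python3 go.py; python3 - <<'E'
from lib import *
from station import viewer
for n,(x,y,w) in dict(top=(616.5,-191.8,-.1423),scene=(618.0,-190.9,-.1494)).items():
    m=viewer.camera_model(n); im=cv2.imread(n+"0_raw.png")
    # rectify: tray local grid, 2 px per mm, u = local y (-130..130), v = local x (-50..50)
    U,V=np.meshgrid(np.arange(-130,130,.5),np.arange(-50,50,.5)); P=place(np.c_[V.ravel(),U.ravel(),0*U.ravel()+26],x,y,w)
    uv=proj(m,P).astype(np.float32).reshape(*U.shape,2); G=cv2.cvtColor(cv2.remap(im,uv[...,0],uv[...,1],cv2.INTER_CUBIC),cv2.COLOR_BGR2GRAY).astype(np.float32)
    gx,gy=cv2.Sobel(G,cv2.CV_32F,1,0,ksize=5),cv2.Sobel(G,cv2.CV_32F,0,1,ksize=5)
    t=np.linspace(0,2*np.pi,180,endpoint=False)
    for D,u0 in ((59,-78),(53,-17),(47,38),(41,88)):
        best=[]
        for u in np.arange(u0-9,u0+9,.5):
            for v in np.arange(-5,5.1,.5):
                a=((u+D/2*np.cos(t)+130)*2).astype(np.float32)[None]; b=((v+D/2*np.sin(t)+50)*2).astype(np.float32)[None]
                g=cv2.remap(gx,a,b,1)*np.cos(t)+cv2.remap(gy,a,b,1)*np.sin(t); best.append((np.maximum(g,0).mean(),u,v))
        best.sort(reverse=True); print(n,D,"y,x:",np.round(np.mean([q[1:] for q in best[:5]],0),1))
E
```

```text
t 28.93 grasp pt [595.5 143.4 171.5] phi -168.0 tilt [0.001 0.   ] open mm 23.5 gf 39.9 F [ 0.3  0.4 -5.5] T [ 0.01  0.05 -0.04] q6 -93.5
top 59 y,x: [-83.3  -0.4]
top 53 y,x: [-22.1  -0.4]
top 47 y,x: [35.6  0.9]
top 41 y,x: [85.7  1.4]
scene 59 y,x: [-81.5   1.4]
scene 53 y,x: [-20.3   1.1]
scene 47 y,x: [35.8  0.9]
scene 41 y,x: [85.7  0.6]
```

```bash
python3 go.py 604.5 -272.5 100 -168
```

```text
t 28.93 grasp pt [595.5 143.4 171.5] phi -168.0 tilt [0.001 0.   ] open mm 23.5 gf 39.9 F [ 0.3  0.4 -5.5] T [ 0.01  0.05 -0.04] q6 -93.5
turn z units -0.0
shift units x,y,z (after turn) [  3.88  -20.435   3.575]
```

Emit:
send_rows:
  series:
    - [[0, 0, 0], [0.16, -0.85, 0], 0.8]
    - [[0, 0, 0], [0.16, -0.85, 0], 0.8]
    - [[0, 0, 0], [0.16, -0.85, 0], 0.8]
    - [[0, 0, 0], [0.16, -0.85, 0], 0.8]
    - [[0, 0, 0], [0.16, -0.85, 0], 0.8]
    - [[0, 0, 0], [0.16, -0.85, 0], 0.8]
    - [[0, 0, 0], [0.16, -0.85, 0], 0.8]
    - [[0, 0, 0], [0.16, -0.85, 0], 0.8]
    - [[0, 0, 0], [0.16, -0.85, 0], 0.8]
    - [[0, 0, 0], [0.16, -0.85, 0], 0.8]
    - [[0, 0, 0], [0.16, -0.85, 0], 0.8]
    - [[0, 0, 0], [0.16, -0.85, 0], 0.8]
    - [[0, 0, 0], [0.16, -0.85, 0], 0.8]
    - [[0, 0, 0], [0.16, -0.85, 0], 0.8]
    - [[0, 0, 0], [0.16, -0.85, 0], 0.8]
    - [[0, 0, 0], [0.16, -0.85, 0], 0.8]
    - [[0, 0, 0], [0.16, -0.85, 0], 0.8]
    - [[0, 0, 0], [0.16, -0.85, 0], 0.8]
    - [[0, 0, 0], [0.16, -0.85, 0], 0.8]
    - [[0, 0, 0], [0.16, -0.85, 0], 0.8]

```text
t: 30.6
eef_pos: [602.7, -203.1, 339.8]
tool_rot: [-0.002, -0.104, 0.995, 0.001]
wrist_force: [0.1, 0.3, -5.1]
opening: 0.252
gripper_force: 39.9
```

Emit:
send_rows:
  series:
    - [[0, 0, 0], [0.16, -0.85, 0.3], 0.8]
    - [[0, 0, 0], [0.16, -0.85, 0.5], 0.8]
    - [[0, 0, 0], [0.16, -0.85, 0.7], 0.8]
    - [[0, 0, 0], [0.16, -0.85, 0.7], 0.8]
    - [[0, 0, 0], [0.04, -0.03, 0.7], 0.8]
    - [[0, 0, 0], [0, 0, 0.6], 0.8]
    - [[0, 0, 0], [0, 0, 0], 0.8]
    - [[0, 0, 0], [0, 0, 0], 0.8]
    - [[0, 0, 0], [0, 0, 0], 0.8]
    - [[0, 0, 0], [0, 0, 0], 0.8]

```text
t: 31.43
eef_pos: [604.9, -272.0, 273.9]
tool_rot: [0.001, -0.105, 0.994, -0.001]
wrist_force: [0.1, 0.0, -5.5]
opening: 0.248
gripper_force: 39.9
```

```bash
python3 go.py 604.5 -272.5 95 -168; python3 snap.py 6; python3 - <<'E'
from lib import *
from station import viewer
b=cv2.imread("scene6_raw.png"); m=viewer.camera_model("scene")
c=lambda im,x,y,w,h,f: cv2.resize(im[y-h:y+h,x-w:x+w],None,fx=f,fy=f,interpolation=cv2.INTER_CUBIC)
cv2.imwrite("pics/g6.png",np.hstack([c(b,200,230,50,50,4),c(cv2.imread("top6_raw.png"),365,190,50,50,4)]))
E
```

```text
t 31.43 grasp pt [ 605.2 -272.1  102.6] phi -168.0 tilt [ 0.002 -0.001] open mm 23.6 gf 39.9 F [ 0.1  0.  -5.5] T [ 0.06 -0.03  0.02] q6 -130.9
turn z units 0.01
shift units x,y,z (after turn) [ 0.04 -0.01  0.38]
```

View pics/g6.png

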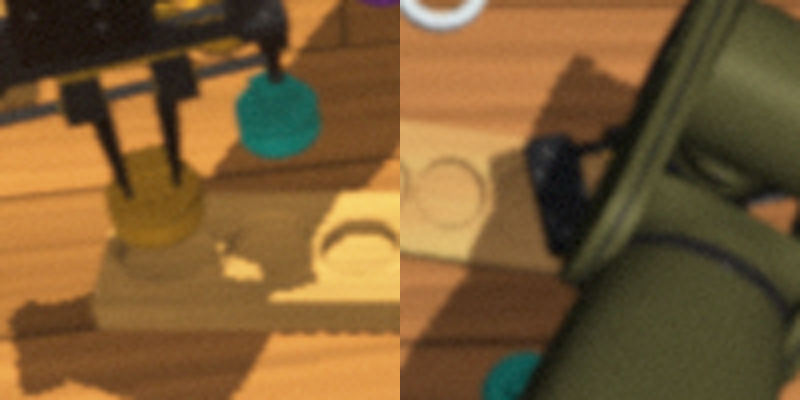

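```bash
cat > fitp.py <<'E'
from lib import *
from station import viewer
import sys
k,f,x,y,z=sys.argv[1],sys.argv[2],*map(float,sys.argv[3:6]); d,h=PL[k][:2]
b=cv2.imread(f); m=viewer.camera_model("scene")
H=cv2.cvtColor(cv2.GaussianBlur(b,(0,0),.5),cv2.COLOR_BGR2HSV); sc=b[...,2].astype(float)-b[...,0]
# brass test: ratio G/R (brass yellower than wood)
r=cv2.GaussianBlur(b[...,1]/(b[...,2]+1.),(0,0),.6)
for dz in(-2,0,2):
    P=[cyl(d/2,0,h)]; uv=proj(m,place(P[0],x,y,0,z+dz)); a=np.floor(uv.min(0)-4).astype(int); e=np.ceil(uv.max(0)+4).astype(int); w=(a[0],int(uv[:,1].mean())-2,e[0],e[1]); R=r[w[1]:w[3],w[0]:w[2]]
    def cost(q):
        M=render(m,P,(x+q[0],y+q[1],0,z+dz),w).ravel(); A=np.c_[M,1-M]; c,*_=np.linalg.lstsq(A,R.ravel(),rcond=None); return np.mean((A@c-R.ravel())**2)*1e4
    q=minimize(cost,[2,0],method="Nelder-Mead",options=dict(initial_simplex=[[2,0],[6,0],[2,4]])); print(dz,x+q.x[0],y+q.x[1],q.fun)
E
python3 fitp.py a scene6_raw.png 605.2 -272.1 51.6
```

```text
-2 614.106120300293 -325.54985961914065 2.8260710406727974
0 606.8800326863304 -291.0769809357822 3.107432942903218
2 607.7252801142633 -291.0072315245867 3.021875918720783
```

```bash
python3 - <<'E'
from lib import *
from station import viewer
m=viewer.camera_model("scene")
for x,y in((606,-271.5),(608,-271.5),(606,-273.5)):
    uv=proj(m,place(cyl(28,0,26),x,y,0,51.6)); print(x,y,"cols",uv[:,0].min(),uv[:,0].max(),"bottom",uv[:,1].max(),"crop",(uv[:,0].min()-150)*4+2,(uv[:,0].max()-150)*4+2,(uv[:,1].max()-180)*4+2)
b=cv2.imread("scene6_raw.png").astype(int)
for r in (232,236): print(r,b[r,172:206,1].tolist())
print([b[k,188].tolist() for k in range(230,248)])
E
```

```text
606 -271.5 cols 175.76026076160946 201.52277404865217 bottom 242.28746734601523 crop 105.04104304643784 208.09109619460867 251.14986938406093
608 -271.5 cols 175.7064193039287 201.50918980376056 bottom 242.90988530457193 crop 104.82567721571479 208.03675921504225 253.63954121828772
606 -273.5 cols 174.894522818453 200.682460828745 bottom 242.38047148528057 crop 101.57809127381199 204.72984331498003 251.52188594112226
232 [138, 138, 139, 139, 123, 100, 90, 85, 81, 84, 85, 84, 87, 88, 89, 83, 84, 88, 84, 86, 85, 85, 83, 92, 81, 80, 82, 83, 84, 97, 106, 104, 107, 104]
236 [138, 136, 136, 138, 133, 132, 118, 99, 91, 96, 95, 95, 93, 91, 92, 95, 91, 92, 90, 93, 95, 92, 97, 94, 91, 94, 86, 90, 95, 96, 98, 101, 99, 101]
[[23, 81, 118], [23, 83, 121], [24, 84, 124], [19, 83, 125], [23, 89, 129], [27, 94, 133], [25, 91, 135], [23, 97, 142], [27, 103, 149], [29, 105, 152], [27, 99, 144], [30, 94, 137], [40, 91, 129], [48, 97, 132], [50, 96, 134], [48, 96, 133], [45, 91, 126], [47, 94, 129]]
```

Emit:
send_rows:
  series:
    - [[0, 0, 0], [-0.04, 0.01, 0.4], 0.8]
    - [[0, 0, 0], [0, 0, 0.3], 0.8]
    - [[0, 0, 0], [0, 0, 0.2], 0.8]
    - [[0, 0, 0], [0, 0, 0.1], 0.8]
    - [[0, 0, 0], [0, 0, 0], 0.8]
    - [[0, 0, 0], [0, 0, 0], 0.8]
    - [[0, 0, 0], [0, 0, 0], 0.8]

```text
t: 32.12
eef_pos: [605.2, -272.1, 252.8]
tool_rot: [0.0, -0.104, 0.995, -0.0]
wrist_force: [1.1, 0.2, -4.8]
opening: 0.25
gripper_force: 39.9
```

Emit:
send_rows:
  series:
    - [[0, 0, 0], [0, 0, 0.1], 0.8]
    - [[0, 0, 0], [0, 0, 0.1], 0.8]
    - [[0, 0, 0], [0, 0, 0], 0.8]
    - [[0, 0, 0], [0, 0, 0], 0.8]

```text
t: 32.45
eef_pos: [605.0, -272.0, 248.3]
tool_rot: [-0.0, -0.104, 0.995, 0.0]
wrist_force: [0.5, 0.7, -4.7]
opening: 0.251
gripper_force: 39.9
```

Emit:
send_rows:
  series:
    - [[0, 0, 0], [0, 0, 0.1], 0.8]
    - [[0, 0, 0], [0, 0, 0.1], 0.8]
    - [[0, 0, 0], [0, 0, 0], 0.8]
    - [[0, 0, 0], [0, 0, 0], 0.8]

```text
t: 32.78
eef_pos: [605.0, -272.0, 244.2]
tool_rot: [-0.0, -0.104, 0.995, 0.0]
wrist_force: [0.2, 0.0, -5.5]
opening: 0.251
gripper_force: 39.9
```

```bash
python3 go.py
```

```text
t 32.78 grasp pt [ 604.9 -271.9   72.9] phi -168.0 tilt [-0.001  0.   ] open mm 23.8 gf 39.9 F [ 0.2  0.  -5.5] T [ 0.03  0.02 -0.03] q6 -130.8
```

Emit:
send_rows:
  series:
    - [[0, 0, 0], [0, 0, 0.1], 0.8]
    - [[0, 0, 0], [0, 0, 0.1], 0.8]
    - [[0, 0, 0], [0, 0, 0], 0.8]
    - [[0, 0, 0], [0, 0, 0], 0.8]

```text
t: 33.12
eef_pos: [605.0, -272.0, 240.3]
tool_rot: [-0.0, -0.104, 0.995, 0.0]
wrist_force: [-1.4, -0.4, -5.0]
opening: 0.248
gripper_force: 39.9
```

Emit:
send_rows:
  series:
    - [[0, 0, 0], [0, 0, 0.1], 0.8]
    - [[0, 0, 0], [0, 0, 0.1], 0.8]
    - [[0, 0, 0], [0, 0, 0], 0.8]
    - [[0, 0, 0], [0, 0, 0], 0.8]

```text
t: 33.45
eef_pos: [605.1, -272.0, 236.4]
tool_rot: [-0.0, -0.104, 0.995, 0.0]
wrist_force: [0.3, -1.2, -5.3]
opening: 0.248
gripper_force: 39.9
```

```bash
python3 go.py
```

```text
t 33.45 grasp pt [ 605.  -272.    65.1] phi -168.0 tilt [-0.  0.] open mm 23.6 gf 39.9 F [ 0.3 -1.2 -5.3] T [0.09 0.04 0.02] q6 -130.8
```

Emit:
send_rows:
  series:
    - [[0, 0, 0], [0, 0, 0.1], 0.8]
    - [[0, 0, 0], [0, 0, 0.05], 0.8]
    - [[0, 0, 0], [0, 0, 0], 0.8]
    - [[0, 0, 0], [0, 0, 0], 0.8]

```text
t: 33.78
eef_pos: [605.4, -272.2, 236.0]
tool_rot: [0.0, -0.104, 0.995, -0.0]
wrist_force: [-4.3, 2.9, 5.3]
opening: 0.249
gripper_force: 39.9
```

Emit:
send_rows:
  series:
    - [[0, 0, 0], [0, 0, 0.05], 0.8]
    - [[0, 0, 0], [0, 0, 0], 0.8]
    - [[0, 0, 0], [0, 0, 0], 0.8]

```text
t: 34.03
eef_pos: [605.5, -272.2, 236.0]
tool_rot: [-0.0, -0.104, 0.995, 0.0]
wrist_force: [-6.7, 3.3, 9.8]
opening: 0.252
gripper_force: 39.9
```

```bash
python3 go.py
```

```text
t 34.03 grasp pt [ 605.4 -272.2   64.7] phi -168.0 tilt [-0.  0.] open mm 23.9 gf 39.9 F [-6.7  3.3  9.8] T [ 0.77  1.34 -0.04] q6 -130.8
```

Contact comes at a grip height of 64.7, which matches the pocket floor, so plug a is seated. I'll release and go for plug b.

Emit:
send_rows:
  series:
    - [[0, 0, 0], [0, 0, -0.1], 0.8]
    - [[0, 0, 0], [0, 0, 0], 0.1]
    - [[0, 0, 0], [0, 0, 0], 0.1]
    - [[0, 0, 0], [0, 0, 0], 0.1]
    - [[0, 0, 0], [0, 0, 0], 0.1]
    - [[0, 0, 0], [0, 0, 0], 0.1]
    - [[0, 0, 0], [0, 0, -0.5], 0.1]
    - [[0, 0, 0], [0, 0, -1], 0.1]
    - [[0, 0, 0], [0, 0, -1], 0.1]
    - [[0, 0, 0], [0, 0, -1], 0.1]
    - [[0, 0, 0], [0, 0, -1], 0.1]
    - [[0, 0, 1], [0, 0, 0], 0.1]
    - [[0, 0, 1], [0, 0, 0], 0.1]
    - [[0, 0, 0.8], [0, 0, 0], 0.1]
    - [[0, 0, 0], [0, 0, 0], 0.1]

```text
t: 35.28
eef_pos: [605.2, -272.1, 325.6]
tool_rot: [0.001, 0.018, 1.0, -0.0]
wrist_force: [0.5, -0.7, 0.4]
opening: 0.45
gripper_force: 0.0
```

```bash
python3 go.py 369.2 -245.3 46 178
```

```text
t 35.28 grasp pt [ 605.3 -272.2  154.3] phi 177.9 tilt [ 0.001 -0.001] open mm 42.8 gf 0.0 F [ 0.5 -0.7  0.4] T [ 0.08 -0.04 -0.01] q6 -116.8
turn z units -0.02
shift units x,y,z (after turn) [11.845  0.93   5.415]
```

Emit:
send_rows:
  series:
    - [[0, 0, 0], [0.91, 0.07, 0], 0.1]
    - [[0, 0, 0], [0.91, 0.07, 0], 0.1]
    - [[0, 0, 0], [0.91, 0.07, 0], 0.1]
    - [[0, 0, 0], [0.91, 0.07, 0], 0.1]
    - [[0, 0, 0], [0.91, 0.07, 0], 0.1]
    - [[0, 0, 0], [0.91, 0.07, 0], 0.1]
    - [[0, 0, 0], [0.91, 0.07, 0], 0.1]
    - [[0, 0, 0], [0.91, 0.07, 0], 0.1]
    - [[0, 0, 0], [0.91, 0.07, 0], 0.1]
    - [[0, 0, 0], [0.91, 0.07, 0], 0.1]
    - [[0, 0, 0], [0.91, 0.07, 0], 0.1]
    - [[0, 0, 0], [0.91, 0.07, 0], 0.1]
    - [[0, 0, 0], [0.91, 0.07, 0], 0.1]
    - [[0, 0, 0], [0, 0, 0], 0.1]
    - [[0, 0, 0], [0, 0, 0], 0.1]

```text
t: 36.53
eef_pos: [369.0, -245.6, 325.1]
tool_rot: [0.001, 0.017, 1.0, -0.0]
wrist_force: [0.5, 0.0, 0.5]
opening: 0.451
gripper_force: 0.0
```

```bash
python3 go.py 369.2 -245.3 46 178;python3 snap.py 7; python3 - <<'E'
from lib import *
from station import viewer
b=cv2.imread("scene7_raw.png"); m=viewer.camera_model("scene")
print("b",fit([(b,m)],plug("b"),[371,-244.5,0.]),"d",fit([(b,m)],plug("d"),[396,270.6,0.]),"a in pocket",fit([(b,m)],[p+np.array([0,0,12.]) for p in plug("a")],[606.5,-271.5,0.]))
c=lambda im,x,y,w,h,f: cv2.resize(im[y-h:y+h,x-w:x+w],None,fx=f,fy=f,interpolation=cv2.INTER_CUBIC)
t=cv2.imread("top7_raw.png")
cv2.imwrite("pics/g7.png",np.vstack([np.hstack([c(b,205,210,50,40,4)]),c(t,270,220,125,70,1.6)[:, :400]]))
E
```

```text
t 36.53 grasp pt [ 369.3 -245.7  153.8] phi 178.0 tilt [ 0.001 -0.001] open mm 42.8 gf 0.0 F [0.5 0.  0.5] T [ 0.05 -0.01 -0.  ] q6 -128.6
turn z units -0.0
shift units x,y,z (after turn) [5.00e-03 2.00e-02 5.39e+00]
b (array([ 370.31457632, -243.92410537,    0.        ]), np.float64(0.1622462942213537)) d (array([396.79916347, 270.26181171,   0.        ]), np.float64(0.09612005289646594)) a in pocket (array([ 598.44230187, -274.07597125,    0.        ]), np.float64(0.20291780293959705))
```

View pics/g7.png

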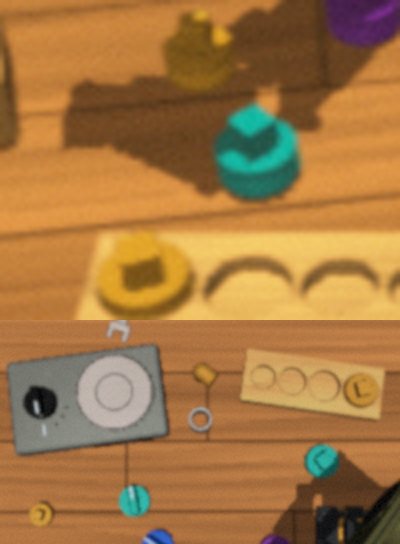

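Plug a sits in its pocket (145,275), and b and d are unmoved. Now I'll pick up b.

Emit:
send_rows:
  series:
    - [[0, 0, 0], [0, 0, 1], 0.1]
    - [[0, 0, 0], [0, 0, 1], 0.1]
    - [[0, 0, 0], [0, 0, 1], 0.1]
    - [[0, 0, 0], [0, 0, 1], 0.1]
    - [[0, 0, 0], [0, 0, 0.8], 0.1]
    - [[0, 0, 0], [0, 0, 0.5], 0.1]
    - [[0, 0, 0], [0, 0, 0], 0.1]
    - [[0, 0, 0], [0, 0, 0], 0.1]
    - [[0, 0, 0], [0, 0, 0], 0.8]
    - [[0, 0, 0], [0, 0, 0], 0.8]
    - [[0, 0, 0], [0, 0, 0], 0.8]
    - [[0, 0, 0], [0, 0, 0], 0.8]
    - [[0, 0, 0], [0, 0, 0], 0.8]
    - [[0, 0, 0], [0, 0, 0], 0.8]

```text
t: 37.8
eef_pos: [369.5, -245.6, 219.4]
tool_rot: [0.0, 0.018, 1.0, -0.0]
wrist_force: [-0.4, 2.0, 5.8]
opening: 0.219
gripper_force: 39.6
```

```bash
python3 go.py 595.5 143.5 156 178
```

```text
t 37.8 grasp pt [ 369.6 -245.6   48.1] phi 178.0 tilt [ 0.001 -0.   ] open mm 20.8 gf 39.6 F [-0.4  2.   5.8] T [0.43 0.17 0.02] q6 -128.6
turn z units -0.0
shift units x,y,z (after turn) [-10.605  19.84   -5.395]
```

Emit:
send_rows:
  series:
    - [[0, 0, 0], [0, 0, -0.5], 0.8]
    - [[0, 0, 0], [0, 0, -1], 0.8]
    - [[0, 0, 0], [0, 0, -1], 0.8]
    - [[0, 0, 0], [0, 0, -1], 0.8]
    - [[0, 0, 0], [0, 0, -1], 0.8]
    - [[0, 0, 0], [0, 0, -1], 0.8]
    - [[0, 0, 0], [-0.5, 0.94, -0.3], 0.8]
    - [[0, 0, 0], [-0.5, 0.94, 0], 0.8]
    - [[0, 0, 0], [-0.5, 0.94, 0], 0.8]
    - [[0, 0, 0], [-0.5, 0.94, 0], 0.8]
    - [[0, 0, 0], [-0.5, 0.94, 0], 0.8]
    - [[0, 0, 0], [-0.5, 0.94, 0], 0.8]
    - [[0, 0, 0], [-0.5, 0.94, 0], 0.8]
    - [[0, 0, 0], [-0.5, 0.94, 0], 0.8]
    - [[0, 0, 0], [-0.5, 0.94, 0], 0.8]
    - [[0, 0, 0], [-0.5, 0.94, 0], 0.8]
    - [[0, 0, 0], [-0.5, 0.94, 0], 0.8]
    - [[0, 0, 0], [-0.5, 0.94, 0], 0.8]

```text
t: 39.3
eef_pos: [497.0, -23.3, 333.8]
tool_rot: [-0.001, 0.018, 1.0, -0.0]
wrist_force: [0.7, 0.8, -3.0]
opening: 0.219
gripper_force: 40.0
```

Emit:
send_rows:
  series:
    - [[0, 0, 0], [-0.5, 0.94, 0], 0.8]
    - [[0, 0, 0], [-0.5, 0.94, 0], 0.8]
    - [[0, 0, 0], [-0.5, 0.94, 0], 0.8]
    - [[0, 0, 0], [-0.5, 0.94, 0], 0.8]
    - [[0, 0, 0], [-0.5, 0.94, 0], 0.8]
    - [[0, 0, 0], [-0.5, 0.94, 0], 0.8]
    - [[0, 0, 0], [-0.5, 0.94, 0], 0.8]
    - [[0, 0, 0], [-0.5, 0.94, 0], 0.8]
    - [[0, 0, 0], [-0.5, 0.94, 0], 0.8]
    - [[0, 0, 0], [0, 0, 0], 0.8]
    - [[0, 0, 0], [0, 0, 0], 0.8]
    - [[0, 0, 0], [0, 0, 0], 0.8]

```text
t: 40.3
eef_pos: [592.5, 141.3, 333.7]
tool_rot: [-0.001, 0.018, 1.0, -0.0]
wrist_force: [0.5, 0.1, -3.8]
opening: 0.215
gripper_force: 40.0
```

```bash
python3 go.py 595.5 143.5 107 178
```

```text
t 40.3 grasp pt [592.2 141.2 162.4] phi 178.0 tilt [-0.002 -0.001] open mm 20.4 gf 40.0 F [ 0.5  0.1 -3.8] T [-0.01 -0.02 -0.01] q6 -79.6
turn z units -0.0
shift units x,y,z (after turn) [-0.16  0.12  2.77]
```

Emit:
send_rows:
  series:
    - [[0, 0, 0], [-0.15, 0.12, 0.5], 0.8]
    - [[0, 0, 0], [0, 0, 0.5], 0.8]
    - [[0, 0, 0], [0, 0, 0.5], 0.8]
    - [[0, 0, 0], [0, 0, 0.3], 0.8]
    - [[0, 0, 0], [0, 0, 0.3], 0.8]
    - [[0, 0, 0], [0, 0, 0.2], 0.8]
    - [[0, 0, 0], [0, 0, 0.2], 0.8]
    - [[0, 0, 0], [0, 0, 0.1], 0.8]
    - [[0, 0, 0], [0, 0, 0.1], 0.8]
    - [[0, 0, 0], [0, 0, 0], 0.8]
    - [[0, 0, 0], [0, 0, 0], 0.8]
    - [[0, 0, 0], [0, 0, 0], 0.8]

```text
t: 41.3
eef_pos: [596.3, 143.9, 281.2]
tool_rot: [0.0, 0.018, 1.0, 0.0]
wrist_force: [-1.7, -0.5, -1.5]
opening: 0.217
gripper_force: 40.0
```

```bash
python3 go.py
```

```text
t 41.3 grasp pt [596.4 143.9 109.9] phi 178.0 tilt [0.001 0.   ] open mm 20.7 gf 40.0 F [-1.7 -0.5 -1.5] T [-0.06  0.22 -0.  ] q6 -79.4
```

Release, wait, regrip, lift.

Emit:
send_rows:
  series:
    - [[0, 0, 0], [0, 0, 0], 0.1]
    - [[0, 0, 0], [0, 0, 0], 0.1]
    - [[0, 0, 0], [0, 0, 0], 0.1]
    - [[0, 0, 0], [0, 0, 0], 0.1]
    - [[0, 0, 0], [0, 0, 0], 0.1]
    - [[0, 0, 0], [0, 0, 0], 0.1]
    - [[0, 0, 0], [0, 0, 0], 0.1]
    - [[0, 0, 0], [0, 0, 0], 0.1]
    - [[0, 0, 0], [0, 0, 0], 0.1]
    - [[0, 0, 0], [0, 0, 0], 0.1]
    - [[0, 0, 0], [0, 0, 0], 0.1]
    - [[0, 0, 0], [0, 0, 0], 0.1]
    - [[0, 0, 0], [0, 0, 0], 0.1]
    - [[0, 0, 0], [0, 0, 0], 0.1]
    - [[0, 0, 0], [0, 0, 0], 0.1]
    - [[0, 0, 0], [0, 0, 0], 0.1]
    - [[0, 0, 0], [0, 0, 0], 0.1]
    - [[0, 0, 0], [0, 0, 0], 0.1]
    - [[0, 0, 0], [0, 0, 0], 0.1]
    - [[0, 0, 0], [0, 0, 0], 0.1]

```text
t: 42.97
eef_pos: [596.1, 143.9, 280.6]
tool_rot: [-0.0, 0.018, 1.0, 0.0]
wrist_force: [-0.5, 0.4, 0.4]
opening: 0.448
gripper_force: 0.0
```

```bash
python3 go.py; python3 snap.py 8; python3 - <<'E'
from lib import *
b=cv2.imread("scene8_raw.png"); t=cv2.imread("top8_raw.png")
c=lambda im,x,y,w,h,f: cv2.resize(im[y-h:y+h,x-w:x+w],None,fx=f,fy=f,interpolation=cv2.INTER_CUBIC)
cv2.imwrite("pics/g8.png",np.hstack([c(b,360,190,50,50,4),c(t,200,200,50,50,4)]))
E
```

```text
t 42.97 grasp pt [596.1 143.9 109.3] phi 178.0 tilt [-0.  0.] open mm 42.5 gf 0.0 F [-0.5  0.4  0.4] T [ 0.04  0.06 -0.01] q6 -79.4
```

View pics/g8.png

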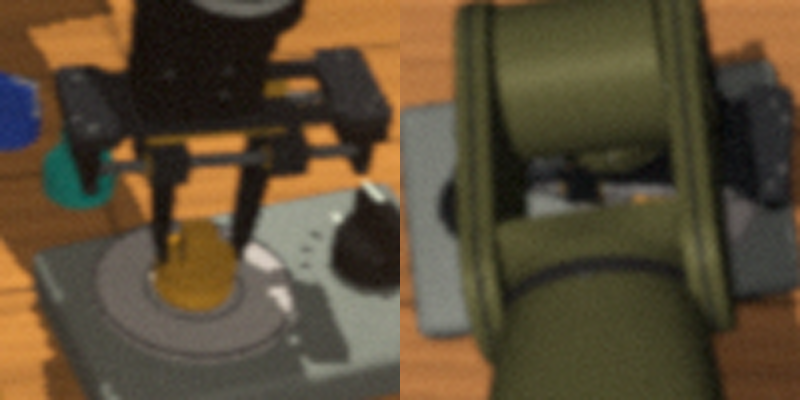

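Emit:
send_rows:
  series:
    - [[0, 0, 0], [0, 0, 0], 0.8]
    - [[0, 0, 0], [0, 0, 0], 0.8]
    - [[0, 0, 0], [0, 0, 0], 0.8]
    - [[0, 0, 0], [0, 0, 0], 0.8]
    - [[0, 0, 0], [0, 0, 0], 0.8]
    - [[0, 0, 0], [0, 0, 0], 0.8]
    - [[0, 0, 0], [0, 0, -0.5], 0.8]
    - [[0, 0, 0], [0, 0, -1], 0.8]
    - [[0, 0, 0], [0, 0, -1], 0.8]
    - [[0, 0, 0], [0, 0, -0.6], 0.8]
    - [[0, 0, 0], [0, 0, 0], 0.8]
    - [[0, 0, 0], [0, 0, 0], 0.8]

```text
t: 44.07
eef_pos: [596.1, 143.9, 343.0]
tool_rot: [0.001, 0.018, 1.0, 0.0]
wrist_force: [-0.4, -0.8, -3.6]
opening: 0.216
gripper_force: 40.0
```

```bash
python3 go.py 614.1 -211.4 100 178
```

```text
t 44.07 grasp pt [596.3 144.  171.7] phi 178.0 tilt [0.001 0.   ] open mm 20.5 gf 40.0 F [-0.4 -0.8 -3.6] T [ 0.08 -0.01  0.04] q6 -79.4
turn z units -0.0
shift units x,y,z (after turn) [ -1.51  -17.725   3.585]
```

Plug b stands released mid-pan at (195,265), and I've regripped it. Carrying it to pocket 1.

Emit:
send_rows:
  series:
    - [[0, 0, 0], [-0.074, -0.886, 0], 0.8]
    - [[0, 0, 0], [-0.074, -0.886, 0], 0.8]
    - [[0, 0, 0], [-0.074, -0.886, 0], 0.8]
    - [[0, 0, 0], [-0.074, -0.886, 0], 0.8]
    - [[0, 0, 0], [-0.074, -0.886, 0], 0.8]
    - [[0, 0, 0], [-0.074, -0.886, 0], 0.8]
    - [[0, 0, 0], [-0.074, -0.886, 0], 0.8]
    - [[0, 0, 0], [-0.074, -0.886, 0], 0.8]
    - [[0, 0, 0], [-0.074, -0.886, 0], 0.8]
    - [[0, 0, 0], [-0.074, -0.886, 0], 0.8]
    - [[0, 0, 0], [-0.074, -0.886, 0], 0.8]
    - [[0, 0, 0], [-0.074, -0.886, 0], 0.8]
    - [[0, 0, 0], [-0.074, -0.886, 0], 0.8]
    - [[0, 0, 0], [-0.074, -0.886, 0], 0.8]
    - [[0, 0, 0], [-0.074, -0.886, 0], 0.8]
    - [[0, 0, 0], [-0.074, -0.886, 0], 0.8]
    - [[0, 0, 0], [-0.074, -0.886, 0], 0.8]
    - [[0, 0, 0], [-0.074, -0.886, 0], 0.8]
    - [[0, 0, 0], [-0.074, -0.886, 0], 0.8]
    - [[0, 0, 0], [-0.074, -0.886, 0], 0.8]

```text
t: 45.73
eef_pos: [612.7, -212.0, 340.1]
tool_rot: [-0.002, 0.018, 1.0, 0.001]
wrist_force: [-0.5, 0.0, -4.2]
opening: 0.221
gripper_force: 40.0
```

Emit:
send_rows:
  series:
    - [[0, 0, 0], [0, 0, 0.5], 0.8]
    - [[0, 0, 0], [0, 0, 0.8], 0.8]
    - [[0, 0, 0], [0, 0, 0.8], 0.8]
    - [[0, 0, 0], [0, 0, 0.8], 0.8]
    - [[0, 0, 0], [0, 0, 0.5], 0.8]
    - [[0, 0, 0], [0, 0, 0], 0.8]
    - [[0, 0, 0], [0, 0, 0], 0.8]
    - [[0, 0, 0], [0, 0, 0], 0.8]
    - [[0, 0, 0], [0, 0, 0], 0.8]

```text
t: 46.48
eef_pos: [613.8, -211.4, 276.1]
tool_rot: [0.001, 0.017, 1.0, -0.0]
wrist_force: [0.1, 0.1, -3.7]
opening: 0.218
gripper_force: 40.0
```

```bash
python3 go.py 613.3 -211.4 80 178; python3 snap.py 9; python3 - <<'E'
from lib import *
from station import viewer
m=viewer.camera_model("scene")
uv=proj(m,place(cyl(25,0,25),618-20.3*.1488+.5,-190.9-20.3*.989,0,51)); print("expected cols",uv[:,0].min(),uv[:,0].max(),"bottom",uv[:,1].max())
b=cv2.imread("scene9_raw.png").astype(int); x=int(uv[:,0].mean()); r=int(uv[:,1].max())
for k in (r-10,r-7): print(k,x-18,b[k,x-18:x+19,1].tolist())
print(r-8,b[r-8:r+5,x].tolist())
E
```

```text
t 46.48 grasp pt [ 614.1 -211.6  104.8] phi 178.0 tilt [ 0.002 -0.001] open mm 20.7 gf 40.0 F [ 0.1  0.1 -3.7] T [ 0.01 -0.02  0.01] q6 -111.7
turn z units -0.0
shift units x,y,z (after turn) [0.045 0.005 1.24 ]
expected cols 203.1222368748169 225.6852442805891 bottom 241.651766994676
231 196 [175, 176, 184, 195, 203, 208, 205, 179, 135, 100, 91, 88, 89, 86, 87, 88, 86, 89, 88, 89, 90, 88, 90, 88, 86, 82, 81, 80, 83, 90, 101, 105, 104, 106, 102, 106, 105]
234 196 [163, 170, 170, 163, 139, 147, 168, 163, 129, 102, 95, 94, 93, 91, 91, 94, 90, 93, 96, 97, 94, 91, 94, 93, 95, 92, 93, 90, 94, 99, 102, 102, 101, 102, 102, 98, 98]
233 [[27, 95, 138], [32, 96, 138], [28, 100, 140], [29, 106, 151], [33, 109, 155], [29, 105, 150], [45, 118, 166], [65, 144, 197], [60, 122, 168], [53, 104, 142], [53, 102, 140], [51, 102, 140], [47, 95, 133]]
```

Emit:
send_rows:
  series:
    - [[0, 0, 0], [0.02, 0, 0.4], 0.8]
    - [[0, 0, 0], [0, 0, 0.4], 0.8]
    - [[0, 0, 0], [0, 0, 0.3], 0.8]
    - [[0, 0, 0], [0, 0, 0.1], 0.8]
    - [[0, 0, 0], [0, 0, 0], 0.8]
    - [[0, 0, 0], [0, 0, 0], 0.8]
    - [[0, 0, 0], [0, 0, 0], 0.8]

```text
t: 47.17
eef_pos: [613.0, -211.3, 250.7]
tool_rot: [0.0, 0.018, 1.0, -0.0]
wrist_force: [0.2, 0.2, -3.2]
opening: 0.214
gripper_force: 40.0
```

Emit:
send_rows:
  series:
    - [[0, 0, 0], [0, 0, 0.1], 0.8]
    - [[0, 0, 0], [0, 0, 0.1], 0.8]
    - [[0, 0, 0], [0, 0, 0], 0.8]
    - [[0, 0, 0], [0, 0, 0], 0.8]

```text
t: 47.5
eef_pos: [612.8, -211.2, 246.4]
tool_rot: [-0.0, 0.018, 1.0, 0.0]
wrist_force: [-0.3, 0.1, -3.3]
opening: 0.221
gripper_force: 40.0
```

Emit:
send_rows:
  series:
    - [[0, 0, 0], [0, 0, 0.1], 0.8]
    - [[0, 0, 0], [0, 0, 0.1], 0.8]
    - [[0, 0, 0], [0, 0, 0], 0.8]
    - [[0, 0, 0], [0, 0, 0], 0.8]

```text
t: 47.83
eef_pos: [612.7, -211.2, 242.2]
tool_rot: [-0.0, 0.018, 1.0, 0.0]
wrist_force: [-0.2, -0.4, -3.8]
opening: 0.217
gripper_force: 40.0
```

```bash
python3 go.py
```

```text
t 47.83 grasp pt [ 612.6 -211.2   70.9] phi 178.0 tilt [-0.001  0.   ] open mm 20.6 gf 40.0 F [-0.2 -0.4 -3.8] T [ 0.01 -0.04 -0.07] q6 -111.7
```

Emit:
send_rows:
  series:
    - [[0, 0, 0], [0, 0, 0.1], 0.8]
    - [[0, 0, 0], [0, 0, 0.1], 0.8]
    - [[0, 0, 0], [0, 0, 0.05], 0.8]
    - [[0, 0, 0], [0, 0, 0], 0.8]
    - [[0, 0, 0], [0, 0, 0], 0.8]

```text
t: 48.25
eef_pos: [612.8, -211.2, 237.4]
tool_rot: [-0.0, 0.018, 1.0, 0.0]
wrist_force: [-0.5, 0.0, -3.5]
opening: 0.218
gripper_force: 40.0
```

Emit:
send_rows:
  series:
    - [[0, 0, 0], [0, 0, 0.1], 0.8]
    - [[0, 0, 0], [0, 0, 0.1], 0.8]
    - [[0, 0, 0], [0, 0, 0.05], 0.8]
    - [[0, 0, 0], [0, 0, 0], 0.8]
    - [[0, 0, 0], [0, 0, 0], 0.8]

```text
t: 48.67
eef_pos: [613.0, -211.3, 232.9]
tool_rot: [0.0, 0.018, 1.0, -0.0]
wrist_force: [-0.1, -0.1, -0.9]
opening: 0.218
gripper_force: 40.0
```

```bash
python3 go.py
```

```text
t 48.67 grasp pt [ 613.  -211.4   61.6] phi 178.0 tilt [ 0. -0.] open mm 20.7 gf 40.0 F [-0.1 -0.1 -0.9] T [0.06 0.21 0.02] q6 -111.8
```

Emit:
send_rows:
  series:
    - [[0, 0, 0], [0, 0, 0.05], 0.8]
    - [[0, 0, 0], [0, 0, 0], 0.8]
    - [[0, 0, 0], [0, 0, 0], 0.1]
    - [[0, 0, 0], [0, 0, 0], 0.1]
    - [[0, 0, 0], [0, 0, 0], 0.1]
    - [[0, 0, 0], [0, 0, 0], 0.1]
    - [[0, 0, 0], [0, 0, 0], 0.1]
    - [[0, 0, 0], [0, 0, -0.5], 0.1]
    - [[0, 0, 0], [0, 0, -1], 0.1]
    - [[0, 0, 0], [0, 0, -1], 0.1]
    - [[0, 0, 0], [0, 0, -1], 0.1]
    - [[0, 0, 0], [0, 0, -1], 0.1]
    - [[0, 0, 0], [0, 0, -1], 0.1]
    - [[0, 0, 1], [0, 0, 0], 0.1]
    - [[0, 0, 1], [0, 0, 0], 0.1]
    - [[0, 0, 1], [0, 0, 0], 0.1]
    - [[0, 0, 0.6], [0, 0, 0], 0.1]
    - [[0, 0, 0], [0, 0, 0], 0.1]

```text
t: 50.17
eef_pos: [612.8, -211.3, 342.4]
tool_rot: [0.0, 0.174, 0.985, -0.0]
wrist_force: [0.4, -1.2, -0.1]
opening: 0.448
gripper_force: 0.0
```

```bash
python3 go.py 395.2 270.7 43.5 160
```

```text
t 50.17 grasp pt [ 613.  -211.4  171.1] phi 159.9 tilt [ 0.001 -0.   ] open mm 42.6 gf 0.0 F [ 0.4 -1.2 -0.1] T [-0.01  0.02  0.04] q6 -93.7
turn z units -0.01
shift units x,y,z (after turn) [18.475 18.925  6.38 ]
```

Emit:
send_rows:
  series:
    - [[0, 0, 0], [0.92, 0.945, 0], 0.1]
    - [[0, 0, 0], [0.92, 0.945, 0], 0.1]
    - [[0, 0, 0], [0.92, 0.945, 0], 0.1]
    - [[0, 0, 0], [0.92, 0.945, 0], 0.1]
    - [[0, 0, 0], [0.92, 0.945, 0], 0.1]
    - [[0, 0, 0], [0.92, 0.945, 0], 0.1]
    - [[0, 0, 0], [0.92, 0.945, 0], 0.1]
    - [[0, 0, 0], [0.92, 0.945, 0], 0.1]
    - [[0, 0, 0], [0.92, 0.945, 0], 0.1]
    - [[0, 0, 0], [0.92, 0.945, 0], 0.1]
    - [[0, 0, 0], [0.92, 0.945, 0], 0.1]
    - [[0, 0, 0], [0.92, 0.945, 0], 0.1]
    - [[0, 0, 0], [0.92, 0.945, 0], 0.1]
    - [[0, 0, 0], [0.92, 0.945, 0], 0.1]
    - [[0, 0, 0], [0.92, 0.945, 0], 0.1]
    - [[0, 0, 0], [0.92, 0.945, 0], 0.1]
    - [[0, 0, 0], [0.92, 0.945, 0], 0.1]
    - [[0, 0, 0], [0.92, 0.945, 0], 0.1]
    - [[0, 0, 0], [0.92, 0.945, 0], 0.1]
    - [[0, 0, 0], [0.92, 0.945, 0], 0.1]

```text
t: 51.83
eef_pos: [395.7, 270.9, 342.2]
tool_rot: [0.0, 0.173, 0.985, 0.0]
wrist_force: [0.4, -0.4, -0.3]
opening: 0.452
gripper_force: 0.0
```

```bash
python3 snap.py 10; python3 go.py 395.2 270.7 44 160; python3 - <<'E'
from lib import *
from station import viewer
b=cv2.imread("scene10_raw.png"); t=cv2.imread("top10_raw.png"); m=viewer.camera_model("scene")
print("d",fit([(b,m)],plug("d"),[396,270.6,0.]))
c=lambda im,x,y,w,h,f: cv2.resize(im[y-h:y+h,x-w:x+w],None,fx=f,fy=f,interpolation=cv2.INTER_CUBIC)
cv2.imwrite("pics/g10.png",np.vstack([np.hstack([c(b,380,172,50,37,4),c(b,225,235,50,37,4)]),np.hstack([c(t,341,190,50,37,4),c(t,185,200,50,37,4)])]))
E
```

```text
t 51.93 grasp pt [395.3 272.2 170.9] phi 160.3 tilt [0.    0.001] open mm 43.3 gf 0.0 F [-0.  -0.8  0.1] T [ 0.   -0.01  0.03] q6 -42.2
turn z units 0.06
shift units x,y,z (after turn) [-0.025 -0.07   6.345]
d (array([397.03416008, 269.89742754,   0.        ]), np.float64(0.1378478116247577))
```

View pics/g10.png

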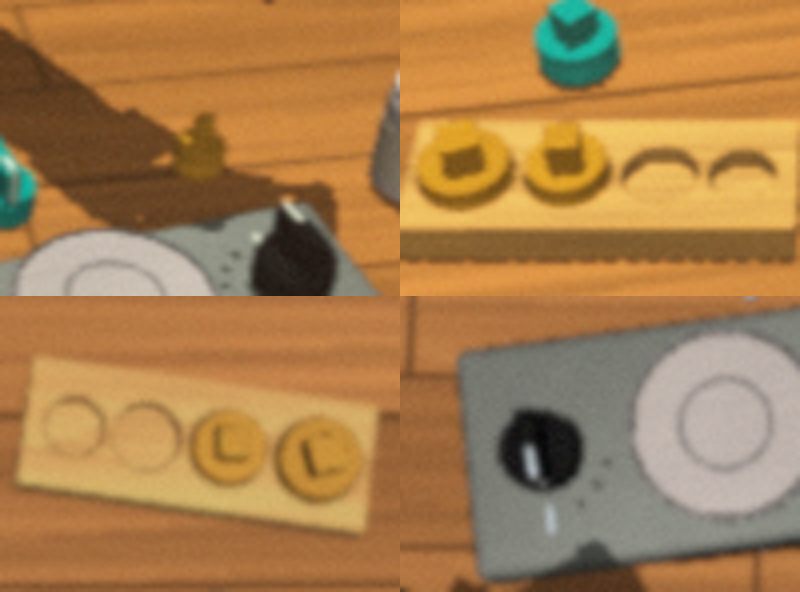

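Plugs a and b are seated in the tray, d is still in place at scene (200,150), and the knob points to the tick. Now I'll pick up d.

Emit:
send_rows:
  series:
    - [[0, 0, 0], [0, -0.05, 1], 0.1]
    - [[0, 0, 0], [0, 0, 1], 0.1]
    - [[0, 0, 0], [0, 0, 1], 0.1]
    - [[0, 0, 0], [0, 0, 1], 0.1]
    - [[0, 0, 0], [0, 0, 1], 0.1]
    - [[0, 0, 0], [0, 0, 0.8], 0.1]
    - [[0, 0, 0], [0, 0, 0.55], 0.1]
    - [[0, 0, 0], [0, 0, 0], 0.1]
    - [[0, 0, 0], [0, 0, 0], 0.1]
    - [[0, 0, 0], [0, 0, 0], 0.8]
    - [[0, 0, 0], [0, 0, 0], 0.8]
    - [[0, 0, 0], [0, 0, 0], 0.8]
    - [[0, 0, 0], [0, 0, 0], 0.8]
    - [[0, 0, 0], [0, 0, 0], 0.8]
    - [[0, 0, 0], [0, 0, 0], 0.8]
    - [[0, 0, 0], [0, 0, 0], 0.8]

```text
t: 53.27
eef_pos: [396.3, 269.1, 215.1]
tool_rot: [0.0, 0.174, 0.985, 0.0]
wrist_force: [0.6, -0.5, 2.5]
opening: 0.157
gripper_force: 40.0
```

```bash
python3 go.py 595.5 143.5 160 160
```

```text
t 53.27 grasp pt [396.4 269.2  43.8] phi 160.0 tilt [0.001 0.   ] open mm 14.9 gf 40.0 F [ 0.6 -0.5  2.5] T [-0.02  0.1  -0.02] q6 -42.2
turn z units -0.0
shift units x,y,z (after turn) [-11.5   -2.5   -5.81]
```

Emit:
send_rows:
  series:
    - [[0, 0, 0], [0, 0, -0.5], 0.8]
    - [[0, 0, 0], [0, 0, -1], 0.8]
    - [[0, 0, 0], [0, 0, -1], 0.8]
    - [[0, 0, 0], [0, 0, -1], 0.8]
    - [[0, 0, 0], [0, 0, -1], 0.8]
    - [[0, 0, 0], [0, 0, -1], 0.8]
    - [[0, 0, 0], [0, 0, -0.6], 0.8]

```text
t: 53.85
eef_pos: [396.2, 269.0, 339.1]
tool_rot: [0.001, 0.174, 0.985, 0.001]
wrist_force: [0.1, -0.2, -1.5]
opening: 0.151
gripper_force: 40.0
```

Emit:
send_rows:
  series:
    - [[0, 0, 0], [-0.885, -0.192, 0], 0.8]
    - [[0, 0, 0], [-0.885, -0.192, 0], 0.8]
    - [[0, 0, 0], [-0.885, -0.192, 0], 0.8]
    - [[0, 0, 0], [-0.885, -0.192, 0], 0.8]
    - [[0, 0, 0], [-0.885, -0.192, 0], 0.8]
    - [[0, 0, 0], [-0.885, -0.192, 0], 0.8]
    - [[0, 0, 0], [-0.885, -0.192, 0], 0.8]
    - [[0, 0, 0], [-0.885, -0.192, 0], 0.8]
    - [[0, 0, 0], [-0.885, -0.192, 0], 0.8]
    - [[0, 0, 0], [-0.885, -0.192, 0], 0.8]
    - [[0, 0, 0], [-0.885, -0.192, 0], 0.8]
    - [[0, 0, 0], [-0.885, -0.192, 0], 0.8]
    - [[0, 0, 0], [-0.885, -0.192, 0], 0.8]
    - [[0, 0, 0], [0, 0, 0], 0.8]
    - [[0, 0, 0], [0, 0, 0], 0.8]
    - [[0, 0, 0], [0, 0, 0], 0.8]

```text
t: 55.18
eef_pos: [594.9, 143.3, 336.0]
tool_rot: [-0.001, 0.174, 0.985, -0.0]
wrist_force: [-0.2, 0.4, -1.7]
opening: 0.154
gripper_force: 40.0
```

```bash
python3 go.py 595.5 143.5 108.5 160
```

```text
t 55.18 grasp pt [594.6 143.3 164.7] phi 160.0 tilt [-0.002  0.   ] open mm 14.6 gf 40.0 F [-0.2  0.4 -1.7] T [-0.    0.02 -0.03] q6 -61.5
turn z units -0.0
shift units x,y,z (after turn) [-0.04   0.025  2.81 ]
```

Emit:
send_rows:
  series:
    - [[0, 0, 0], [-0.04, 0.02, 0.5], 0.8]
    - [[0, 0, 0], [0, 0, 0.5], 0.8]
    - [[0, 0, 0], [0, 0, 0.5], 0.8]
    - [[0, 0, 0], [0, 0, 0.4], 0.8]
    - [[0, 0, 0], [0, 0, 0.3], 0.8]
    - [[0, 0, 0], [0, 0, 0.2], 0.8]
    - [[0, 0, 0], [0, 0, 0.1], 0.8]
    - [[0, 0, 0], [0, 0, 0.1], 0.8]
    - [[0, 0, 0], [0, 0, 0.1], 0.8]
    - [[0, 0, 0], [0, 0, 0], 0.8]
    - [[0, 0, 0], [0, 0, 0], 0.8]
    - [[0, 0, 0], [0, 0, 0], 0.8]

```text
t: 56.18
eef_pos: [596.3, 143.4, 283.0]
tool_rot: [0.0, 0.174, 0.985, 0.0]
wrist_force: [-0.2, 0.3, -1.3]
opening: 0.155
gripper_force: 40.0
```

```bash
python3 go.py
```

```text
t 56.18 grasp pt [596.4 143.4 111.7] phi 160.0 tilt [0.001 0.   ] open mm 14.7 gf 40.0 F [-0.2  0.3 -1.3] T [-0.    0.   -0.01] q6 -61.5
```

Emit:
send_rows:
  series:
    - [[0, 0, 0], [0, 0, 0.1], 0.8]
    - [[0, 0, 0], [0, 0, 0], 0.8]
    - [[0, 0, 0], [0, 0, 0], 0.1]
    - [[0, 0, 0], [0, 0, 0], 0.1]
    - [[0, 0, 0], [0, 0, 0], 0.1]
    - [[0, 0, 0], [0, 0, 0], 0.1]
    - [[0, 0, 0], [0, 0, 0], 0.1]
    - [[0, 0, 0], [0, 0, 0], 0.1]
    - [[0, 0, 0], [0, 0, 0], 0.1]
    - [[0, 0, 0], [0, 0, 0], 0.1]
    - [[0, 0, 0], [0, 0, 0], 0.1]
    - [[0, 0, 0], [0, 0, 0], 0.1]
    - [[0, 0, 0], [0, 0, 0], 0.1]
    - [[0, 0, 0], [0, 0, 0], 0.1]
    - [[0, 0, 0], [0, 0, 0], 0.1]
    - [[0, 0, 0], [0, 0, 0], 0.1]
    - [[0, 0, 0], [0, 0, 0], 0.1]
    - [[0, 0, 0], [0, 0, 0], 0.1]
    - [[0, 0, 0], [0, 0, 0], 0.1]
    - [[0, 0, 0], [0, 0, 0], 0.1]

```text
t: 57.85
eef_pos: [596.1, 143.3, 280.5]
tool_rot: [0.0, 0.174, 0.985, -0.0]
wrist_force: [0.7, -0.3, 0.4]
opening: 0.45
gripper_force: 0.0
```

Emit:
send_rows:
  series:
    - [[0, 0, 0], [0, 0, 0], 0.1]
    - [[0, 0, 0], [0, 0, 0], 0.1]
    - [[0, 0, 0], [0, 0, 0], 0.8]
    - [[0, 0, 0], [0, 0, 0], 0.8]
    - [[0, 0, 0], [0, 0, 0], 0.8]
    - [[0, 0, 0], [0, 0, 0], 0.8]
    - [[0, 0, 0], [0, 0, 0], 0.8]
    - [[0, 0, 0], [0, 0, 0], 0.8]
    - [[0, 0, 0], [0, 0, 0], 0.8]
    - [[0, 0, 0], [0, 0, -0.5], 0.8]
    - [[0, 0, 0], [0, 0, -1], 0.8]
    - [[0, 0, 0], [0, 0, -1], 0.8]
    - [[0, 0, 0], [0, 0, -0.5], 0.8]
    - [[0, 0, 0], [0, 0, 0], 0.8]
    - [[0, 0, 0], [0, 0, 0], 0.8]

```text
t: 59.1
eef_pos: [596.1, 143.3, 341.1]
tool_rot: [0.001, 0.174, 0.985, 0.0]
wrist_force: [0.9, 0.3, -2.9]
opening: 0.154
gripper_force: 40.0
```

```bash
python3 go.py 628.5 -106.4 100 160
```

```text
t 59.1 grasp pt [596.3 143.4 169.8] phi 160.0 tilt [0.001 0.   ] open mm 14.6 gf 40.0 F [ 0.9  0.3 -2.9] T [ 0.   -0.03 -0.08] q6 -61.5
turn z units -0.0
shift units x,y,z (after turn) [ -5.78  -11.185   3.49 ]
```

Emit:
send_rows:
  series:
    - [[0, 0, 0], [-0.452, -0.859, 0], 0.8]
    - [[0, 0, 0], [-0.452, -0.859, 0], 0.8]
    - [[0, 0, 0], [-0.452, -0.859, 0], 0.8]
    - [[0, 0, 0], [-0.452, -0.859, 0], 0.8]
    - [[0, 0, 0], [-0.452, -0.859, 0], 0.8]
    - [[0, 0, 0], [-0.452, -0.859, 0], 0.8]
    - [[0, 0, 0], [-0.452, -0.859, 0], 0.8]
    - [[0, 0, 0], [-0.452, -0.859, 0], 0.8]
    - [[0, 0, 0], [-0.452, -0.859, 0], 0.8]
    - [[0, 0, 0], [-0.452, -0.859, 0], 0.8]
    - [[0, 0, 0], [-0.452, -0.859, 0], 0.8]
    - [[0, 0, 0], [-0.452, -0.859, 0], 0.8]
    - [[0, 0, 0], [-0.452, -0.859, 0], 0.8]
    - [[0, 0, 0], [0, 0, 0.8], 0.8]
    - [[0, 0, 0], [0, 0, 1], 0.8]
    - [[0, 0, 0], [0, 0, 1], 0.8]
    - [[0, 0, 0], [0, 0, 0.6], 0.8]
    - [[0, 0, 0], [0, 0, 0], 0.8]
    - [[0, 0, 0], [0, 0, 0], 0.8]
    - [[0, 0, 0], [0, 0, 0], 0.8]

```text
t: 60.77
eef_pos: [630.4, -106.7, 273.3]
tool_rot: [0.0, 0.174, 0.985, -0.0]
wrist_force: [0.5, 0.0, -1.1]
opening: 0.156
gripper_force: 40.0
```

```bash
python3 snap.py 11; python3 go.py 630.5 -106.7 78 160; python3 - <<'E'
from lib import *
from station import viewer
from scipy.spatial.transform import Rotation
from station import manip
m=viewer.camera_model("scene"); z=manip.state()["eef_pos"][2]-171-46.5
X,Y=618+85.7*.1488+.6,-190.9+85.7*.989; uv=proj(m,place(cyl(19,0,23),X,Y,0,z)); print(z,"expected cols",uv[:,0].min(),uv[:,0].max(),"bottom",uv[:,1].max())
b=cv2.imread("scene11_raw.png"); x=int(uv[:,0].mean()); r=int(uv[:,1].max())
B=b.astype(int)
for k in (r-9,r-7): print(k,x-15,B[k,x-15:x+16,1].tolist(),B[k,x-15:x+16,0].tolist())
print(r-7,B[r-7:r+5,x].tolist())
cv2.imwrite("pics/g11.png",cv2.resize(b[r-50:r+30,x-40:x+40],None,fx=6,fy=6,interpolation=cv2.INTER_CUBIC))
E
```

```text
t 60.87 grasp pt [ 631.1 -106.9  103. ] phi 160.0 tilt [ 0.003 -0.001] open mm 14.7 gf 40.0 F [-0.4  1.4 -1.4] T [0.02 0.01 0.04] q6 -84.4
turn z units -0.0
shift units x,y,z (after turn) [ 0.035 -0.005  1.25 ]
56.76033114379766 expected cols 250.6061034737204 267.2185886103907 bottom 238.15506139792473
229 243 [161, 117, 103, 105, 98, 98, 100, 95, 92, 81, 84, 88, 87, 89, 89, 86, 82, 88, 79, 74, 86, 83, 78, 73, 84, 99, 100, 98, 102, 98, 100] [81, 61, 54, 52, 50, 49, 51, 44, 37, 26, 23, 25, 27, 29, 28, 25, 22, 28, 26, 21, 31, 28, 23, 23, 36, 50, 51, 51, 52, 50, 49]
231 243 [131, 104, 100, 101, 100, 102, 103, 98, 92, 88, 84, 84, 88, 88, 93, 94, 91, 92, 88, 88, 79, 84, 87, 85, 89, 91, 94, 99, 96, 93, 93] [66, 55, 53, 53, 52, 54, 52, 48, 41, 30, 30, 24, 23, 27, 30, 30, 25, 24, 22, 24, 21, 25, 31, 29, 36, 43, 47, 49, 49, 51, 47]
231 [[30, 94, 134], [25, 91, 132], [29, 96, 138], [29, 102, 144], [24, 100, 146], [31, 95, 135], [37, 90, 129], [46, 94, 131], [49, 94, 132], [47, 92, 125], [45, 88, 122], [50, 91, 126]]
```

Emit:
send_rows:
  series:
    - [[0, 0, 0], [0, 0, 0.4], 0.8]
    - [[0, 0, 0], [0, 0, 0.4], 0.8]
    - [[0, 0, 0], [0, 0, 0.3], 0.8]
    - [[0, 0, 0], [0, 0, 0.1], 0.8]
    - [[0, 0, 0], [0, 0, 0], 0.8]
    - [[0, 0, 0], [0, 0, 0], 0.8]
    - [[0, 0, 0], [0, 0, 0], 0.8]

```text
t: 61.45
eef_pos: [630.2, -106.8, 248.8]
tool_rot: [0.0, 0.174, 0.985, -0.0]
wrist_force: [0.5, -0.3, -1.2]
opening: 0.152
gripper_force: 40.0
```

Emit:
send_rows:
  series:
    - [[0, 0, 0], [0, 0, 0.1], 0.8]
    - [[0, 0, 0], [0, 0, 0.1], 0.8]
    - [[0, 0, 0], [0, 0, 0], 0.8]
    - [[0, 0, 0], [0, 0, 0], 0.8]

```text
t: 61.78
eef_pos: [630.0, -106.7, 244.4]
tool_rot: [-0.0, 0.174, 0.985, 0.0]
wrist_force: [0.4, -0.1, -2.4]
opening: 0.155
gripper_force: 40.0
```

Emit:
send_rows:
  series:
    - [[0, 0, 0], [0, 0, 0.1], 0.8]
    - [[0, 0, 0], [0, 0, 0.1], 0.8]
    - [[0, 0, 0], [0, 0, 0], 0.8]
    - [[0, 0, 0], [0, 0, 0], 0.8]

```text
t: 62.12
eef_pos: [630.0, -106.7, 240.2]
tool_rot: [-0.0, 0.174, 0.985, 0.0]
wrist_force: [-0.2, -0.5, -1.0]
opening: 0.157
gripper_force: 40.0
```

```bash
python3 go.py
```

```text
t 62.12 grasp pt [ 629.9 -106.7   68.9] phi 160.0 tilt [-0.001  0.   ] open mm 14.9 gf 40.0 F [-0.2 -0.5 -1. ] T [-0.    0.06 -0.02] q6 -84.4
```

Emit:
send_rows:
  series:
    - [[0, 0, 0], [0, 0, 0.1], 0.8]
    - [[0, 0, 0], [0, 0, 0.05], 0.8]
    - [[0, 0, 0], [0, 0, 0], 0.8]
    - [[0, 0, 0], [0, 0, 0], 0.8]

```text
t: 62.45
eef_pos: [630.0, -106.7, 237.4]
tool_rot: [-0.0, 0.174, 0.985, 0.0]
wrist_force: [0.1, 0.4, -1.7]
opening: 0.159
gripper_force: 40.0
```

Emit:
send_rows:
  series:
    - [[0, 0, 0], [0, 0, 0.1], 0.8]
    - [[0, 0, 0], [0, 0, 0.1], 0.8]
    - [[0, 0, 0], [0, 0, 0], 0.8]
    - [[0, 0, 0], [0, 0, 0], 0.8]

```text
t: 62.78
eef_pos: [630.0, -106.7, 233.2]
tool_rot: [-0.0, 0.174, 0.985, 0.0]
wrist_force: [1.1, -1.0, -1.8]
opening: 0.152
gripper_force: 40.0
```

```bash
python3 go.py
```

```text
t 62.78 grasp pt [ 629.9 -106.6   61.9] phi 160.0 tilt [-0.001  0.   ] open mm 14.5 gf 40.0 F [ 1.1 -1.  -1.8] T [ 0.04 -0.01  0.02] q6 -84.4
```

Inside the pocket. I'll keep going to the floor, at a grip height of about 57.

Emit:
send_rows:
  series:
    - [[0, 0, 0], [0, 0, 0.1], 0.8]
    - [[0, 0, 0], [0, 0, 0.1], 0.8]
    - [[0, 0, 0], [0, 0, 0], 0.8]
    - [[0, 0, 0], [0, 0, 0], 0.8]

```text
t: 63.12
eef_pos: [630.0, -106.7, 229.2]
tool_rot: [-0.0, 0.174, 0.985, 0.0]
wrist_force: [-1.4, 0.3, -1.5]
opening: 0.153
gripper_force: 40.0
```

Emit:
send_rows:
  series:
    - [[0, 0, 0], [0, 0, 0.05], 0.8]
    - [[0, 0, 0], [0, 0, 0.05], 0.8]
    - [[0, 0, 0], [0, 0, 0], 0.8]
    - [[0, 0, 0], [0, 0, 0], 0.8]

```text
t: 63.45
eef_pos: [630.2, -106.8, 227.7]
tool_rot: [0.0, 0.174, 0.985, -0.0]
wrist_force: [0.8, 0.1, -0.2]
opening: 0.155
gripper_force: 40.0
```

```bash
python3 go.py
```

```text
t 63.45 grasp pt [ 630.2 -106.8   56.4] phi 160.0 tilt [ 0. -0.] open mm 14.8 gf 40.0 F [ 0.8  0.1 -0.2] T [ 0.03 -0.06 -0.03] q6 -84.4
```

On the floor. I'll release, lift, move clear toward the robot and check.

Emit:
send_rows:
  series:
    - [[0, 0, 0], [0, 0, 0.04], 0.8]
    - [[0, 0, 0], [0, 0, 0], 0.1]
    - [[0, 0, 0], [0, 0, 0], 0.1]
    - [[0, 0, 0], [0, 0, 0], 0.1]
    - [[0, 0, 0], [0, 0, 0], 0.1]
    - [[0, 0, 0], [0, 0, 0], 0.1]
    - [[0, 0, 0], [0, 0, -0.5], 0.1]
    - [[0, 0, 0], [0, 0, -1], 0.1]
    - [[0, 0, 0], [0, 0, -1], 0.1]
    - [[0, 0, 0], [0, 0, -1], 0.1]
    - [[0, 0, 0], [0, 0, -1], 0.1]
    - [[0, 0, 0], [0, 0, -1], 0.1]
    - [[0, 0, 0], [0, 0, -1], 0.1]
    - [[0, 0, 0], [0.9, 0, -0.5], 0.1]
    - [[0, 0, 0], [0.9, 0, 0], 0.1]
    - [[0, 0, 0], [0.9, 0, 0], 0.1]
    - [[0, 0, 0], [0.9, 0, 0], 0.1]
    - [[0, 0, 0], [0.9, 0, 0], 0.1]
    - [[0, 0, 0], [0.9, 0, 0], 0.1]
    - [[0, 0, 0], [0.9, 0, 0], 0.1]

```text
t: 65.12
eef_pos: [510.8, -63.3, 367.6]
tool_rot: [0.0, 0.174, 0.985, -0.0]
wrist_force: [-0.8, 0.5, 0.3]
opening: 0.45
gripper_force: 0.0
```

Emit:
send_rows:
  series:
    - [[0, 0, 0], [0.9, 0, 0], 0.1]
    - [[0, 0, 0], [0.9, 0, 0], 0.1]
    - [[0, 0, 0], [0.9, 0, 0], 0.1]
    - [[0, 0, 0], [0.9, 0, 0], 0.1]
    - [[0, 0, 0], [0, 0, 0], 0.1]
    - [[0, 0, 0], [0, 0, 0], 0.1]
    - [[0, 0, 0], [0, 0, 0], 0.1]
    - [[0, 0, 0], [0, 0, 0], 0.1]

```text
t: 65.78
eef_pos: [444.7, -39.2, 367.2]
tool_rot: [0.0, 0.174, 0.985, -0.0]
wrist_force: [0.4, -0.2, -0.5]
opening: 0.447
gripper_force: 0.0
```

```bash
python3 go.py; python3 snap.py 12; python3 - <<'E'
from lib import *
b=cv2.imread("scene12_raw.png"); t=cv2.imread("top12_raw.png")
c=lambda im,x,y,w,h,f: cv2.resize(im[y-h:y+h,x-w:x+w],None,fx=f,fy=f,interpolation=cv2.INTER_CUBIC)
cv2.imwrite("pics/g12.png",np.vstack([np.hstack([c(b,225,240,50,37,4),c(b,380,205,50,37,4)]),np.hstack([c(t,341,190,50,37,4),c(t,185,200,50,37,4)])]))
E
```

```text
t 65.78 grasp pt [444.8 -39.3 195.9] phi 160.0 tilt [ 0.001 -0.   ] open mm 42.5 gf 0.0 F [ 0.4 -0.2 -0.5] T [ 0.01  0.03 -0.  ] q6 -81.9
```

View pics/g12.png

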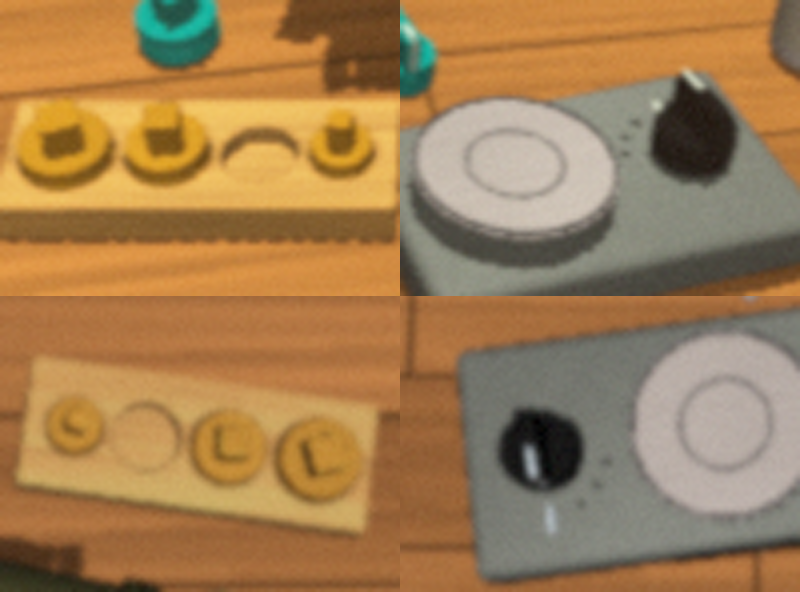

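All three plugs are seated in their own pockets (top view: d (75,425), b (228,445), a (320,458)). The pan is empty and the knob's pointer is at the tick. Handing in.

```bash
python3 -c "
from station import ticket
print(ticket.hand_in())"
```

```text
the job is handed in; nothing more can be done
None
```

I handed the job in; no verdict came back. In the last pictures the knob is snapped home with its pointer at the tick, plugs a, b and d (c was absent) are in their own pockets after weighing, and the pan is empty.

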